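Quarantine the failed cells

ROBOT

A 6-joint arm with a two-finger parallel gripper is mounted at the origin on a cart in front of the work surface, level with it; the furniture and walls round the work are solid. World frame = base frame: x ahead of the robot, y to its left, z up, the work surface at z = 0. Lengths are in m, angles in degrees, forces in N, time in s.
With the tool pointing down it reaches from about 0.4 to 0.825 m from the base axis. Payload 7 kg.
Tool frame: the origin (TCP) lies between the finger pads; the fingertips stand 25 mm ahead of it and the grasp point (between the pads) lies 6 mm ahead of it; z points along the fingers, y is the line along which they close (so a half turn about z gives the same grasp; the last joint's range is limited). The gripper opens to 88 mm and grips with 3 to 60 N. Pads are 19 mm wide; open, the fingers measure 130 mm over their backs; the gripper's body (78 mm by 193 mm) begins 47 mm behind the grasp point.
Start: joints at [-51.102, 20.546, 0.682, 0, -70.136, -16.507], TCP at [0.257, -0.624, 0.252] pointing down, gripper open.
Joint ranges: [-176.03, 176.03], [-82.01, 121.73], [-58.28, 71.71], [-173.87, 95.51], [-174.79, -0.11], [-173.66, 173.66]. Speed limits (degrees/s): [136.94, 136.94, 172.46, 180, 180, 180].

INTERFACE

Orientations are given as [roll, pitch, yaw] about the fixed x, y, z axes, in that order (R = Rz(yaw) Ry(pitch) Rx(roll)).
In Python, from plant import ctrl gives the robot as it stands.
- The arm moves only by the shell command python3 drive.py 'ROWS'. ROWS is a JSON list of rows, 1 to 8 of them, each written [[dx, dy, dz], turn, opening]: dx, dy, dz in mm, then a turn about the tool's z in degrees, then the finger opening in m; each row is the pose to reach, as a shift and turn from the pose commanded when the command began, along the tool's axes at that moment; what a row does not reach only later rows make up. A row lasts 1/8 s, in which the tool goes at most 0.0625 m and 10.7 degrees, less where a joint would pass 70% of its speed; a pose out of reach is approached as far as the arm can. The fingers move at their own pace and stop on an object; the grip force is fixed at half the most. Time passes only in rows, so rows that do not move let the fingers close. It prints the time, the measured TCP pose, the force, the opening and the grip force at its end. Input that does not fit is refused with a message, and nothing moves.
- ctrl.get_obs(): the state, without advancing time (a new reading comes with each control period).
- ctrl.snapshot(name): name is "scene" or "side" or "wrist"; returns a dict with "frame" (480x640x3 uint8, red, green, blue), "z_map" (480x640 float32, m along the optical axis (not along the pixel's ray), 0 where there is no reading), "fovy" (degrees; the focal length in pixels is half the picture's height over the tangent of half this angle, whatever the lens; pixels are square), "cx", "cy" (the principal point, pixels), "R" (3x3) and "t" (3): a world point X has camera coordinates R X + t; the wrist camera has in their place "T_tool_cam" (4x4, takes a point from camera to tool coordinates, whose origin is the TCP and whose axes are the flange's). Camera axes: x right, y down, z forward; pixel columns grow to the right and rows downward; lengths in m; the calibration is good to about 2 mm. A picture is of the moment at which its call begins: read the wrist's pose just before it.
- ctrl.close_job(): hands the job in; it is judged then, once.
The state is a dict: "clock": time; "joint_pos": joint angles; "qvel": joint speeds; "tau": joint torques, N m; "tool_pos": TCP position; "orientation": TCP orientation; "force": force on the tool from outside, world axes, zero at the start; "moment": the same for the moment, N m; "opening": finger opening in m; "gripper_force": force on a finger pad.
Only numpy, scipy, OpenCV 4.12 (cv2) and the standard library are available. Lean on these libraries where they do the work, as an engineer would, in place of code of your own. Each camera call takes 0.05 s, during which the arm holds its last target. There are 200 camera calls.

TASK

The loose round cells on this bench have failed their test: they lie in pockets of the parts carousel, and there may be one on the bench top. Drop them all into the bin of the grey quarantine box, one at a time so that they cannot jam the trap: turn the carousel by its upright pins to bring the cell's pocket round to the open front, lay the cell in the box's loading well, pull the sprung trap slide by its handle right out to its stop, hold it there a second while the cell drops, and let it close fully before the next cell goes in. Leave the fuse holder in the carousel and the rest of the bench undisturbed.

Things in the scene. Friction and masses are not known exactly. Their poses are not given: they have to be found in the camera images.
- carousel: fixed parts carousel: a grey five-pocket turntable, 232 mm across, on a plinth. Origin on the vertical turning axis at table level; -x of this frame is its open front, towards the arm (yaw varies). Pocket floors are 30 mm above the table
- carousel_disc (a joint): turntable angle (rad), anticlockwise from above positive, no practical stops; light friction (0.5 N at a pin), stays where left. At 0 the pocket centres lie at pi + k*2pi/5 about z in the carousel frame (k=0 straight to the front), the dividers and pins halfway between, at pi + pi/5 + k*2pi/5
- pocket_0 (a point): middle of pocket 0's floor, 75 mm from the axis, 30 mm above the table; turns with the turntable. Dividers (4 mm thick) and outer rim (112 mm inner, 116 mm outer radius) stand 8 mm above the pocket floor, the hub (20 mm radius) 12 mm
- pin_0 (a point): top middle of turning pin 0, 71 mm above the table; turns with the turntable. The five pins are upright steel rods of 12 mm diameter on the rim, 118 mm from the axis, one at each divider; push or pinch them to turn the table
- cover_edge (a point): middle of the front top edge of the fixed clear plastic cover, 12 mm in front of the turning axis; the cover (4 mm thick, underside 80 mm above the table, 230 mm wide) reaches from here back over the rear of the turntable to a steel upright, so only the pocket turned to the front can be picked from
- drop_box: fixed grey quarantine box, 92 (x) by 112 (y) by 130 mm high; origin in the middle of its footprint at table level; -x is its front, towards the arm (yaw varies). Below the trap plate is a closed bin with clear sides, 80 x 100 mm inside, floor 7 mm above the table, trap underside 81 mm
- well_floor (a point): middle of the loading well's floor when the trap is shut, 85 mm above the table, above the box's origin. The well is open at the top, 80 (x) by 100 mm (y) inside, its rim 130 mm above the table; its floor is the sprung trap plate
- trap (a joint): how far the sprung trap slide is pulled out (m): 0 shut, 0.080 at its stop. Slides to -x of the drop_box frame; spring 3 N when shut, 8 N at the stop, plus 1 N of damping at 0.1 m/s; springs shut by itself when let go. At the stop the well's floor is fully open
- trap_handle (a point): middle of the grip of the slide's handle, 120 mm above the table: an upright dark plate 10 mm thick along the slide's direction, 44 mm wide, from 85 to 133 mm above the table. Shut, it is 95 mm in front (-x) of the box's origin, with 44 mm free between plate and well wall; moves with the slide
- cell_0: round lithium cell, pink sleeve, 18 mm diameter, 65 mm long, 46 g, lying on its side. Origin: middle of its underside as it lies at the start (9 mm from its centre line); body y runs along its length. It does not roll. A failed cell; may be absent. Starts in one of the carousel's pockets, at any yaw
- cell_1: round lithium cell, pink sleeve, 18 mm diameter, 65 mm long, 46 g, lying on its side. Origin: middle of its underside as it lies at the start (9 mm from its centre line); body y runs along its length. It does not roll. A failed cell; may be absent. Starts in one of the carousel's pockets, at any yaw
- cell_3: round lithium cell, pink sleeve, 18 mm diameter, 65 mm long, 46 g, lying on its side. Origin: middle of its underside as it lies at the start (9 mm from its centre line); body y runs along its length. It does not roll. A failed cell; may be absent. Starts in one of the carousel's pockets, at any yaw
- cell_4: round lithium cell, pink sleeve, 18 mm diameter, 65 mm long, 46 g, lying on its side. Origin: middle of its underside as it lies at the start (9 mm from its centre line); body y runs along its length. It does not roll. A failed cell; may be absent. Starts in one of the carousel's pockets, at any yaw
- cell_2: round lithium cell, teal sleeve, 18 mm diameter, 65 mm long, 46 g, lying on its side. Origin: middle of its underside as it lies at the start (9 mm from its centre line); body y runs along its length. It does not roll. A failed cell; may be absent. Starts on the bench to the right in front of the carousel, at any yaw
- fuse_holder: black block 20 x 45 x 26 mm with an orange fuse on top, origin under its middle; in a carousel pocket, must stay in the carousel
- multimeter: multimeter 145 x 70 x 44 mm lying on the bench at the right, bystander
- insul_tape: roll of tape, 62 mm diameter, 17 mm high, bystander at the right
- screwdriver: screwdriver 179 mm long, 25 mm thick, lying in front of the carousel, bystander
- kapton_tape: roll of tape, 68 mm diameter, 16 mm high, between the arm and the carousel, bystander

How it is judged (in metres and radians):
On the way:
1. the trap slide is held out at its stop (at least 75 of 80 mm) with every cell down in the bin below it (x of cell_0 in the frame of drop_box between -0.045 and 0.045 m and y of cell_0 in the frame of drop_box between -0.055 and 0.055 m and z of cell_0 in the frame of drop_box between -0.01 and 0.076 m and x of cell_1 in the frame of drop_box between -0.045 and 0.045 m and y of cell_1 in the frame of drop_box between -0.055 and 0.055 m and z of cell_1 in the frame of drop_box between -0.01 and 0.076 m and x of cell_3 in the frame of drop_box between -0.045 and 0.045 m and y of cell_3 in the frame of drop_box between -0.055 and 0.055 m and z of cell_3 in the frame of drop_box between -0.01 and 0.076 m and x of cell_4 in the frame of drop_box between -0.045 and 0.045 m and y of cell_4 in the frame of drop_box between -0.055 and 0.055 m and z of cell_4 in the frame of drop_box between -0.01 and 0.076 m and x of cell_2 in the frame of drop_box between -0.045 and 0.045 m and y of cell_2 in the frame of drop_box between -0.055 and 0.055 m and z of cell_2 in the frame of drop_box between -0.01 and 0.076 m and value of joint trap above 0.075 m), for 0.2 s.
At the end, for the whole second after the job is handed in: Every cell present lies at rest in the bin under the trap (below 76 mm, within the box), the trap slide is shut to within 4 mm, and the fuse holder is still in the carousel (within 112 mm of its axis, on the turntable) (x of cell_0 in the frame of drop_box between -0.045 and 0.045 m and y of cell_0 in the frame of drop_box between -0.055 and 0.055 m and z of cell_0 in the frame of drop_box between -0.01 and 0.076 m and x of cell_1 in the frame of drop_box between -0.045 and 0.045 m and y of cell_1 in the frame of drop_box between -0.055 and 0.055 m and z of cell_1 in the frame of drop_box between -0.01 and 0.076 m and x of cell_3 in the frame of drop_box between -0.045 and 0.045 m and y of cell_3 in the frame of drop_box between -0.055 and 0.055 m and z of cell_3 in the frame of drop_box between -0.01 and 0.076 m and x of cell_4 in the frame of drop_box between -0.045 and 0.045 m and y of cell_4 in the frame of drop_box between -0.055 and 0.055 m and z of cell_4 in the frame of drop_box between -0.01 and 0.076 m and x of cell_2 in the frame of drop_box between -0.045 and 0.045 m and y of cell_2 in the frame of drop_box between -0.055 and 0.055 m and z of cell_2 in the frame of drop_box between -0.01 and 0.076 m and value of joint trap below 0.004 m and linear speed of each of cell_0, cell_1, cell_3, cell_4, cell_2 below 0.03 m/s and horizontal distance between fuse_holder and carousel below 0.112 m and height (world z) of fuse_holder between 0.022 and 0.07 m); the robot touches nothing.
It fails at once if a bystander (multimeter, tape rolls, screwdriver) is shifted more than 4 cm (distance of any of multimeter, insul_tape, screwdriver, kapton_tape from where it was at the start of the episode above 0.04 m).
It fails at once if two cells are in the loading well at once ((((x of cell_0 in the frame of drop_box between -0.04 and 0.04 m and y of cell_0 in the frame of drop_box between -0.05 and 0.05 m and z of cell_0 in the frame of drop_box between 0.08 and 0.128 m) or value of joint trap above 0.5 m) and ((x of cell_1 in the frame of drop_box between -0.04 and 0.04 m and y of cell_1 in the frame of drop_box between -0.05 and 0.05 m and z of cell_1 in the frame of drop_box between 0.08 and 0.128 m) or value of joint trap above 0.5 m)) or (((x of cell_0 in the frame of drop_box between -0.04 and 0.04 m and y of cell_0 in the frame of drop_box between -0.05 and 0.05 m and z of cell_0 in the frame of drop_box between 0.08 and 0.128 m) or value of joint trap above 0.5 m) and ((x of cell_3 in the frame of drop_box between -0.04 and 0.04 m and y of cell_3 in the frame of drop_box between -0.05 and 0.05 m and z of cell_3 in the frame of drop_box between 0.08 and 0.128 m) or value of joint trap above 0.5 m)) or (((x of cell_0 in the frame of drop_box between -0.04 and 0.04 m and y of cell_0 in the frame of drop_box between -0.05 and 0.05 m and z of cell_0 in the frame of drop_box between 0.08 and 0.128 m) or value of joint trap above 0.5 m) and ((x of cell_4 in the frame of drop_box between -0.04 and 0.04 m and y of cell_4 in the frame of drop_box between -0.05 and 0.05 m and z of cell_4 in the frame of drop_box between 0.08 and 0.128 m) or value of joint trap above 0.5 m)) or (((x of cell_0 in the frame of drop_box between -0.04 and 0.04 m and y of cell_0 in the frame of drop_box between -0.05 and 0.05 m and z of cell_0 in the frame of drop_box between 0.08 and 0.128 m) or value of joint trap above 0.5 m) and ((x of cell_2 in the frame of drop_box between -0.04 and 0.04 m and y of cell_2 in the frame of drop_box between -0.05 and 0.05 m and z of cell_2 in the frame of drop_box between 0.08 and 0.128 m) or value of joint trap above 0.5 m)) or (((x of cell_1 in the frame of drop_box between -0.04 and 0.04 m and y of cell_1 in the frame of drop_box between -0.05 and 0.05 m and z of cell_1 in the frame of drop_box between 0.08 and 0.128 m) or value of joint trap above 0.5 m) and ((x of cell_3 in the frame of drop_box between -0.04 and 0.04 m and y of cell_3 in the frame of drop_box between -0.05 and 0.05 m and z of cell_3 in the frame of drop_box between 0.08 and 0.128 m) or value of joint trap above 0.5 m)) or (((x of cell_1 in the frame of drop_box between -0.04 and 0.04 m and y of cell_1 in the frame of drop_box between -0.05 and 0.05 m and z of cell_1 in the frame of drop_box between 0.08 and 0.128 m) or value of joint trap above 0.5 m) and ((x of cell_4 in the frame of drop_box between -0.04 and 0.04 m and y of cell_4 in the frame of drop_box between -0.05 and 0.05 m and z of cell_4 in the frame of drop_box between 0.08 and 0.128 m) or value of joint trap above 0.5 m)) or (((x of cell_1 in the frame of drop_box between -0.04 and 0.04 m and y of cell_1 in the frame of drop_box between -0.05 and 0.05 m and z of cell_1 in the frame of drop_box between 0.08 and 0.128 m) or value of joint trap above 0.5 m) and ((x of cell_2 in the frame of drop_box between -0.04 and 0.04 m and y of cell_2 in the frame of drop_box between -0.05 and 0.05 m and z of cell_2 in the frame of drop_box between 0.08 and 0.128 m) or value of joint trap above 0.5 m)) or (((x of cell_3 in the frame of drop_box between -0.04 and 0.04 m and y of cell_3 in the frame of drop_box between -0.05 and 0.05 m and z of cell_3 in the frame of drop_box between 0.08 and 0.128 m) or value of joint trap above 0.5 m) and ((x of cell_4 in the frame of drop_box between -0.04 and 0.04 m and y of cell_4 in the frame of drop_box between -0.05 and 0.05 m and z of cell_4 in the frame of drop_box between 0.08 and 0.128 m) or value of joint trap above 0.5 m)) or (((x of cell_3 in the frame of drop_box between -0.04 and 0.04 m and y of cell_3 in the frame of drop_box between -0.05 and 0.05 m and z of cell_3 in the frame of drop_box between 0.08 and 0.128 m) or value of joint trap above 0.5 m) and ((x of cell_2 in the frame of drop_box between -0.04 and 0.04 m and y of cell_2 in the frame of drop_box between -0.05 and 0.05 m and z of cell_2 in the frame of drop_box between 0.08 and 0.128 m) or value of joint trap above 0.5 m)) or (((x of cell_4 in the frame of drop_box between -0.04 and 0.04 m and y of cell_4 in the frame of drop_box between -0.05 and 0.05 m and z of cell_4 in the frame of drop_box between 0.08 and 0.128 m) or value of joint trap above 0.5 m) and ((x of cell_2 in the frame of drop_box between -0.04 and 0.04 m and y of cell_2 in the frame of drop_box between -0.05 and 0.05 m and z of cell_2 in the frame of drop_box between 0.08 and 0.128 m) or value of joint trap above 0.5 m))).
Of cell_0, cell_1, cell_3, cell_4, cell_2 only 4 to 5 are there at a start; the rules pass over those that are not, and their reading is None.
At some moment in a run one of cell_0, cell_1, cell_3, cell_4, cell_2 may be knocked a few centimetres aside while the robot is not near it.
Once in a run the grip may slacken for a moment while it holds something.
It also fails if it takes over 210 s, if anything falls off the work surface, if the arm or the gripper's body presses on something with over 40 N, if the wrist force passes 120 N, or if a joint passes its speed limit or range.

## Working session

There is one attempt and no reset: what is moved stays moved. The work goes in short steps, Python scripts to look and compute and a shell command to move; the robot and the scene stay as the last step left them, time stands still between calls to the robot, and variables do not carry over. Pictures are saved under pics/ and viewed, at most 14 in all, crops included, and the job is handed in when it is done.

```bash
ls; mkdir -p pics
python3 - <<'E'
from plant import ctrl
import cv2,numpy as np
print(ctrl.get_obs())
for n in("scene","side"):
    s=ctrl.snapshot(n); cv2.imwrite(f"pics/{n}0.png",s["frame"][:,:,::-1]); np.savez(f"pics/{n}0.npz",**s)
    print(n,{k:v for k,v in s.items() if k not in("frame","z_map")})
E
```

```text
drive.py
pics
plant.py
{'clock': 0.0, 'joint_pos': array([-5.11015278e+01,  2.05905899e+01,  6.33995701e-01, -1.88264752e-02,
       -7.01359839e+01, -1.65064416e+01]), 'qvel': array([-0.00188113,  0.02791735, -0.02785305, -0.07092176, -0.06365445,
        0.05552861]), 'tau': array([-3.52452393e-03, -5.82719135e+01,  2.93039149e+01,  6.99730396e+00,
        6.58247009e-03, -1.91410527e-04]), 'tool_pos': array([ 0.25693321, -0.62370651,  0.25063795]), 'orientation': array([ 1.79906208e+02, -9.33717662e-03, -1.57614373e+02]), 'force': array([ 0.32266534, -0.17382344,  0.63643266]), 'moment': array([-0.04911313, -0.02956149,  0.00395347]), 'gripper_force': 0.0, 'opening': 0.08746510770541807}
scene {'fovy': 42.06791210228454, 'cx': 317.2692963429713, 'cy': 242.42484107568188, 'R': array([[-0.70400404, -0.71018414, -0.00410009],
       [-0.45780942,  0.45822398, -0.761867  ],
       [ 0.54294461, -0.53448038, -0.64772052]]), 't': array([0.30229273, 0.34006221, 1.40826817])}
side {'fovy': 46.489380107019066, 'cx': 314.90917208335554, 'cy': 237.2188063586089, 'R': array([[ 0.99558499, -0.09315474, -0.01152043],
       [-0.04266533, -0.33979101, -0.93953273],
       [ 0.08360739,  0.9358762 , -0.3422653 ]]), 't': array([-0.51808347,  0.09017321,  1.79280721])}
```
View pics/scene0.png

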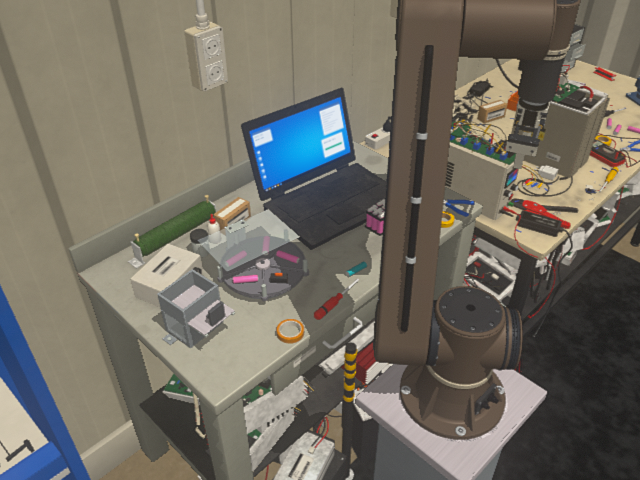

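View pics/side0.png

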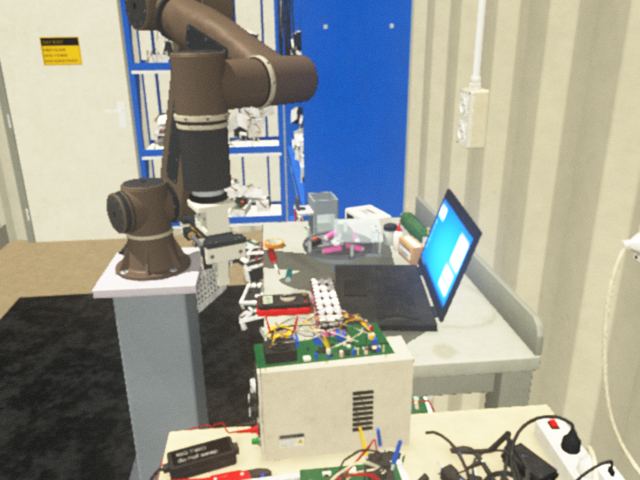

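Scene: carousel centred near (262,270), quarantine box near (190,310) with handle (215,313), teal cell (357,268), screwdriver (335,303), kapton (290,330). Side view: carousel near (345,240), mostly too far away.

Create h.py:
```python
import numpy as np,cv2
from scipy.spatial.transform import Rotation as Ro
def obs():
    from plant import ctrl
    return ctrl.get_obs()
def Rt(o): return Ro.from_euler('xyz',o['orientation'],degrees=True).as_matrix()
def snap(n,save=None):
    from plant import ctrl
    o=ctrl.get_obs(); s=ctrl.snapshot(n)
    if n=='wrist':
        T=np.eye(4);T[:3,:3]=Rt(o);T[:3,3]=o['tool_pos']
        M=np.linalg.inv(T@s['T_tool_cam']);s['R'],s['t']=M[:3,:3],M[:3,3]
    if save: cv2.imwrite(f'pics/{save}.png',s['frame'][:,:,::-1]); np.savez(f'pics/{save}.npz',**s)
    return s
def load(f): return dict(np.load(f'pics/{f}.npz'))
def f_(s): return 240/np.tan(np.radians(float(s['fovy'])/2))
def cloud(s):
    v,u=np.mgrid[:480,:640]; z=s['z_map']; f=f_(s)
    P=np.stack([(u-s['cx'])/f*z,(v-s['cy'])/f*z,z],-1)
    W=(P-s['t'])@s['R']; W[z==0]=np.nan; return W
def proj(s,X):
    c=np.atleast_2d(X)@s['R'].T+s['t']; return c[:,:2]/c[:,2:]*f_(s)+[s['cx'],s['cy']]
def atz(s,uv,z):  # pixel ray meets height z
    uv=np.atleast_2d(uv); d=np.c_[(uv-[s['cx'],s['cy']])/f_(s),np.ones(len(uv))]@s['R']
    c=-s['R'].T@s['t']; return c+d*((z-c[2])/d[:,2])[:,None]
def shift(p,yaw=None,o=None):
    """tool-axes shift to reach world TCP p (and tool yaw)"""
    o=o or obs(); d=Rt(o).T@(np.array(p)-o['tool_pos']); 
    t=None if yaw is None else -((yaw-o['orientation'][2]+180)%360-180)
    return d.round(4),t
def mean(s,m):
    return np.nanmean(cloud(s)[m],0)
```

Run:
```python
from h import *
s=load('scene0');W=cloud(s)
for n,uv in dict(hub=(262,264),boxrimL=(160,290),boxrimF=(190,315),handle=(215,308),teal=(357,268),kap=(290,330),sd=(335,303),pink1=(244,279),pink2=(288,257),fuse=(280,276),lap=(340,200)).items():
    print(n,W[uv[1],uv[0]].round(3))
f=s['frame'][220:370,130:400,::-1]; cv2.imwrite('pics/c0.png',cv2.resize(f,None,fx=2.9,fy=2.9,interpolation=cv2.INTER_CUBIC))
w=snap('wrist');print(w['T_tool_cam'].round(3),w['fovy'],w['cx'],w['cy'])
```

```text
hub [0.59  0.049 0.045]
boxrimL [0.672 0.312 0.074]
boxrimF [0.525 0.322 0.102]
handle [0.479 0.281 0.13 ]
teal [ 0.419 -0.142  0.018]
kap [0.394 0.13  0.002]
sd [ 0.366 -0.001  0.023]
pink1 [0.578 0.121 0.047]
pink2 [ 0.563 -0.021  0.043]
fuse [0.522 0.046 0.044]
lap [ 0.656 -0.323  0.029]
[[ 0.001 -0.961 -0.277  0.075]
 [ 1.     0.     0.002 -0.001]
 [-0.001 -0.277  0.961 -0.133]
 [ 0.     0.     0.     1.   ]] 66.10312059560967 325.8423944287936 234.67553331517254
```

View pics/c0.png

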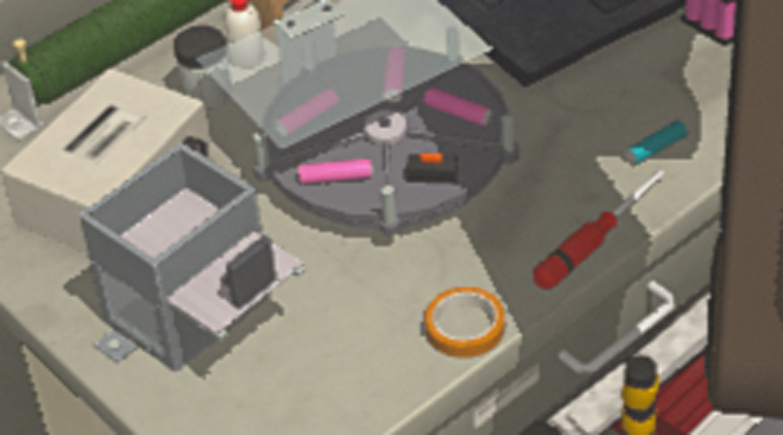

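The crop shows five cells: four pink ones in pockets, at crop (335,172), (457,105), (395,70) and (308,112), and the teal one at (658,142). The fuse holder is in the front-right pocket at (432,168).

```bash
python3 -c "
from h import *
print(shift([.44,.10,.36],180), obs()['orientation'])"
```

```text
(array([-0.4449,  0.5997, -0.1085]), np.float64(22.383503625562412)) [ 1.79925603e+02 -8.64168971e-03 -1.57616496e+02]
```

Careful with the scale: shifts go in mm. That gives: 0.32 m is 320, 0.27 m is 270.

```bash
python3 drive.py '[[[0, 0, -60], 0, 0.088], [[0, 0, -110], 0, 0.088], [[-40, 50, -110], 4, 0.088], [[-80, 110, -110], 8, 0.088], [[-120, 160, -110], 12, 0.088], [[-160, 220, -110], 16, 0.088], [[-200, 270, -110], 20, 0.088], [[-240, 320, -110], 22.4, 0.088]]'; python3 -c "
from h import *
print(shift([.44,.10,.36],180), obs()['orientation'])"
```

```text
clock: 1.15
tool_pos: [0.35, -0.2592, 0.3616]
orientation: [-180.0, 0.0, 179.9]
force: [3.0, 0.1, 0.2]
opening: 0.0874
gripper_force: 0.0
(array([-0.0891,  0.3594,  0.0017]), np.float64(-0.13810808055401935)) [-1.79999032e+02  3.33911370e-02  1.79861892e+02]
```

```bash
python3 -c "
from h import *
snap('wrist','w1')"; python3 drive.py '[[[-20, 60, 0], 0, 0.088], [[-40, 120, 0], 0, 0.088], [[-60, 180, 0], 0, 0.088], [[-80, 240, 0], 0, 0.088], [[-90, 300, 0], 0, 0.088], [[-90, 360, 0], 0, 0.088], [[-90, 360, 0], 0, 0.088]]'; python3 -c "
from h import *
snap('wrist','w2')"
```

```text
clock: 2.08
tool_pos: [0.44, 0.1024, 0.3609]
orientation: [-180.0, -0.1, -179.7]
force: [-0.1, -2.0, -0.3]
opening: 0.0876
gripper_force: 0.0
```

View pics/w2.png

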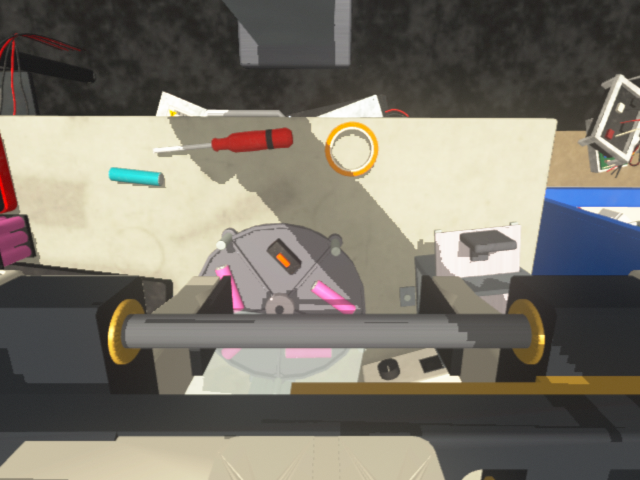

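The wrist view shows the teal cell at (136,177), screwdriver (250,140), kapton (352,150), pins near (230,238) and (337,243), the fuse holder at (284,256), the hub at (283,305), pink cells at (230,288) and (335,297), and the handle at (487,245).

Run:
```python
from h import *
from scipy import ndimage as nd
for n in('scene0','w2','w1'):
    s=load(n);W=cloud(s);x,y,z=np.moveaxis(W,-1,0)
    print(n)
    roi=(x>.3)&(x<.8)&(y>-.3)&(y<.45)
    hsv=cv2.cvtColor(s['frame'],cv2.COLOR_RGB2HSV)
    for lab,m in dict(pins=(z>.06)&(z<.078)&(np.hypot(x-.59,y-.055)<.14)&(np.hypot(x-.59,y-.055)>.1)&(x<.6),
      hub=(z>.039)&(z<.047)&(np.hypot(x-.59,y-.055)<.03), rim=(z>.12)&(z<.138)&(y>.2),
      pink=(hsv[...,0]>145)&(hsv[...,0]<172)&(hsv[...,1]>100)&(z>.033)&(z<.06)&(np.hypot(x-.59,y-.055)<.12),
      teal=(hsv[...,0]>80)&(hsv[...,0]<100)&(hsv[...,1]>120)&(z<.04)&(z>-.01)&(x<.55),
      tape=(hsv[...,0]>10)&(hsv[...,0]<25)&(hsv[...,1]>150)&(z<.03)&(z>.0)&(y>.05),
      redsd=(hsv[...,1]>150)&((hsv[...,0]>170)|(hsv[...,0]<5))&(z<.035)&(y<.1)&(y>-.1)&(x<.45)).items():
        l,k=nd.label(m&roi,np.ones((3,3)))
        for i in range(1,k+1):
            q=l==i
            if q.sum()<25: continue
            P=W[q]; r=cv2.minAreaRect((P[:,:2]*1000).astype(np.float32))
            print(lab,q.sum(),P.mean(0).round(4),'ztop',np.percentile(P[:,2],90).round(4),[np.round(a,1) for a in r])
    m=roi&(z>.034)&(z<.042)&(abs(np.hypot(x-.59,y-.055)-.114)<.012)
    P=W[m]
    if len(P)>30:
        A=np.c_[2*P[:,:2],np.ones(len(P))];c=np.linalg.lstsq(A,(P[:,:2]**2).sum(1),rcond=None)[0]
        print('circ',c[:2].round(4),np.sqrt(c[2]+c[0]**2+c[1]**2),len(P))
```

```text
scene0
hub 79 [0.5955 0.0437 0.0421] ztop 0.0454 [array([596.3,  45. ]), array([38.3, 30. ]), np.float64(18.2)]
rim 561 [0.5724 0.2912 0.1268] ztop 0.1312 [array([573.6, 289.9]), array([ 98.1, 115.8]), np.float64(6.3)]
rim 109 [0.4778 0.2799 0.1291] ztop 0.1343 [array([478.8, 280. ]), array([12.6, 43.7]), np.float64(8.2)]
pink 119 [ 0.5676 -0.0209  0.0438] ztop 0.0489 [array([569.3, -20.6]), array([60.3, 21.7]), np.float64(21.4)]
pink 151 [0.5807 0.1162 0.0431] ztop 0.0481 [array([579.9, 116.3]), array([63.2, 23.3]), np.float64(54.4)]
teal 100 [ 0.4207 -0.1429  0.0152] ztop 0.0195 [array([ 419.8, -144.2]), array([62.4, 19.8]), np.float64(88.2)]
tape 213 [0.3801 0.1427 0.0128] ztop 0.0179 [array([388.5, 135.1]), array([64.4, 71.4]), np.float64(47.5)]
redsd 139 [ 0.3759 -0.0014  0.0204] ztop 0.0255 [array([376.9,  -5.7]), array([21.5, 64.1]), np.float64(3.8)]
redsd 84 [0.3709 0.0506 0.0195] ztop 0.0252 [array([373.3,  50.4]), array([24.1, 30. ]), np.float64(8.9)]
circ [0.5944 0.0471] 0.11300180779610672 166
w2
pins 100 [ 0.499  -0.0238  0.0689] ztop 0.0715 [array([499.6, -24.7]), array
[... 936 characters left out ...]
[array([376.2,  46.5]), array([23.1, 23.8]), np.float64(4.9)]
redsd 882 [ 0.381  -0.0031  0.0212] ztop 0.0243 [array([381.4,  -7. ]), array([23.2, 69. ]), np.float64(5.2)]
circ [0.5972 0.0436] 0.11408902175134077 501
w1
teal 487 [ 0.4238 -0.1466  0.0169] ztop 0.0188 [array([ 424.6, -146.7]), array([61.3, 15.1]), np.float64(83.7)]
tape 814 [0.3854 0.1172 0.0141] ztop 0.0175 [array([393.1, 131.5]), array([74.8, 62.7]), np.float64(24.5)]
redsd 260 [0.3735 0.0446 0.0224] ztop 0.025 [array([375.2,  45.9]), array([23. , 22.9]), np.float64(8.3)]
redsd 830 [ 0.3789 -0.0048  0.0215] ztop 0.0248 [array([380.5,  -7.4]), array([23.1, 71.6]), np.float64(6.4)]
circ [ 0.5036 -0.0223] 0.00965222223637742 86
```

```bash
python3 drive.py '[[[0, -40, 20], -10, 0.06], [[0, -90, 40], -20, 0.06], [[10, -140, 70], -30, 0.06], [[10, -190, 100], -41, 0.06], [[15, -230, 130], -52, 0.06], [[15, -248, 160], -62, 0.06], [[15, -248, 180], -72, 0.06], [[15, -248, 200], -82, 0.06]]';  python3 - <<'E'
from h import *
print(obs()['joint_pos'])
print(shift([.425,-.146,.029],-96.2))
s=snap('wrist','w3');W=cloud(s);hsv=cv2.cvtColor(s['frame'],cv2.COLOR_RGB2HSV)
m=(hsv[...,0]>80)&(hsv[...,0]<100)&(hsv[...,1]>120)&(W[...,2]<.04)&(W[...,2]>.004)
P=W[m];print(m.sum(),P.mean(0),cv2.minAreaRect((P[:,:2]*1000).astype(np.float32)))
E
```

```text
clock: 3.12
tool_pos: [0.4242, -0.1508, 0.1609]
orientation: [180.0, -0.0, -98.9]
force: [0.6, -0.8, -0.2]
opening: 0.0601
gripper_force: 0.0
[ 5.64569178e+00  3.98417574e+00 -3.39576557e+01  8.62720180e-03
 -5.20768685e+01 -1.45155570e+01]
(array([-4.900e-03, -1.000e-04,  1.319e-01]), np.float64(-2.664560226609325))
903 [ 0.42313853 -0.14730287  0.01668922] ((425.1265869140625, -146.76730346679688), (62.728145599365234, 14.844797134399414), 84.21662139892578)
```

Scaled: 0.132 m is 132, 0.125 m is 125.

```bash
python3 drive.py '[[[-5, 0, 50], -2.7, 0.06], [[-5, 0, 100], -2.7, 0.06], [[-5, 0, 125], -2.7, 0.06], [[-5, 0, 132], -2.7, 0.04], [[-5, 0, 132], -2.7, 0], [[-5, 0, 132], -2.7, 0], [[-5, 0, 132], -2.7, 0], [[-5, 0, 132], -2.7, 0]]'; python3 drive.py '[[[0, 0, -50], 0, 0], [[0, 0, -110], 0, 0], [[0, 0, -170], 0, 0], [[0, 0, -180], 0, 0]]';  python3 - <<'E'
from h import *
b=np.radians(6.2);c=np.array([.575,.2875])
print(shift([*c,.25],-173.8))
E
```

```text
clock: 4.18
tool_pos: [0.4263, -0.1441, 0.0302]
orientation: [-179.9, 0.0, -96.4]
force: [-0.2, 0.1, 0.0]
opening: 0.0153
gripper_force: 0.0
clock: 4.68
tool_pos: [0.4281, -0.1441, 0.2141]
orientation: [-179.5, 0.1, -96.3]
force: [-0.5, -0.0, -0.6]
opening: 0.0126
gripper_force: 29.7
(array([-0.4452, -0.0988, -0.0346]), np.float64(77.48310871165012))
```

Run:
```python
from h import *
s=snap('wrist','w4');print(obs()['opening'],obs()['gripper_force'])
```

```text
0.012581541261921243 29.711007177829742
```

View pics/w4.png

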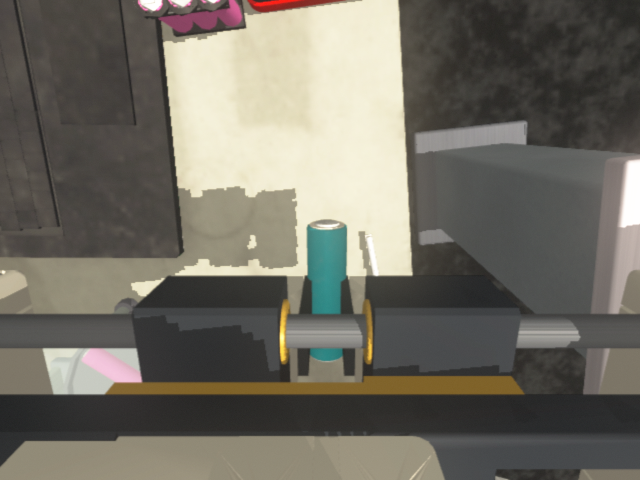

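The teal cell is held squarely between the fingers at (327,290).

Scaled: -0.445 m is -445, -0.4 m is -400.

```bash
python3 drive.py '[[[-50, 0, -30], 10, 0], [[-110, -10, -30], 20, 0], [[-170, -30, -30], 30, 0], [[-230, -40, -30], 40, 0], [[-290, -60, -30], 50, 0], [[-340, -70, -30], 60, 0], [[-400, -90, -30], 70, 0], [[-445, -99, -30], 77.5, 0]]';  python3 - <<'E'
from h import *
print(shift([.575,.2875,.114],-173.8))
s=snap('wrist','w5')
W=cloud(s)
x,y,z=np.moveaxis(W,-1,0)
m=(z>.127)&(z<.140)&(x<.505)&(y>.2)&(x>.44);P=W[m]
print(m.sum(),cv2.minAreaRect((P[:,:2]*1000).astype(np.float32)),P[:,2].max())
m=(z>.124)&(z<.135)&(x>.515)&(y>.2)&(y<.37);P=W[m]
print(m.sum(),cv2.minAreaRect((P[:,:2]*1000).astype(np.float32)),P.min(0),P.max(0))
E
```

```text
clock: 5.72
tool_pos: [0.5736, 0.2891, 0.237]
orientation: [-179.9, -0.2, -174.1]
force: [-0.5, -0.8, -0.2]
opening: 0.0126
gripper_force: 29.7
(array([-0.0015, -0.0016,  0.123 ]), np.float64(-0.31501256118204424))
1243 ((481.71685791015625, 276.60443115234375), (10.024974822998047, 43.55077362060547), 5.876254558563232) 0.13518552799047798
3481 ((563.8027954101562, 286.1289367675781), (68.36781311035156, 112.20040893554688), 6.112148761749268) [0.52421563 0.22743588 0.12402127] [0.60308542 0.34505052 0.13232321]
```

View pics/w5.png

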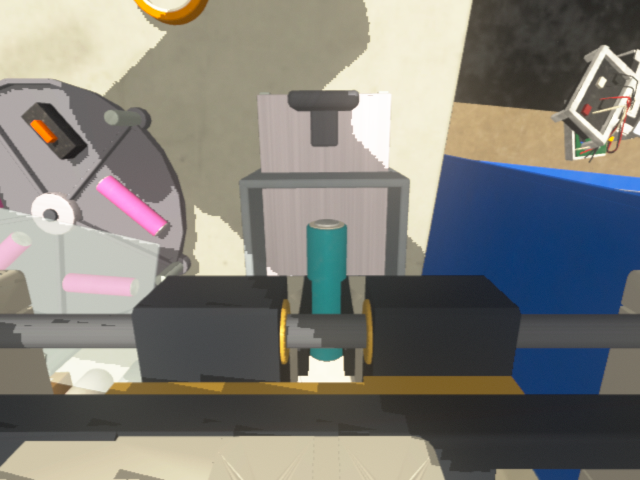

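The held cell at (327,290) is centred over the well (x 243–407). The handle is at (323,100) and the carousel is on the left, with the fuse at (45,130).

Scaled: -0.0045 m is -4.5, -0.002 m is -2.

```bash
python3 drive.py '[[[-4.5, -2, 50], 0, 0], [[-4.5, -2, 90], 0, 0], [[-4.5, -2, 110], 0, 0], [[-4.5, -2, 119], 0, 0], [[-4.5, -2, 119], 0, 0], [[-4.5, -2, 119], 0, 0.03], [[-4.5, -2, 119], 0, 0.034], [[-4.5, -2, 119], 0, 0.034]]'; python3 drive.py '[[[0, 0, -40], 0, 0.034], [[0, 0, -90], 0, 0.034], [[0, 0, -100], 0, 0.034]]';  python3 - <<'E'
from h import *
s=snap('wrist');W=cloud(s)
print(shift([.4817,.2766,.127],-84))
hsv=cv2.cvtColor(s['frame'],cv2.COLOR_RGB2HSV)
m=(hsv[...,0]>80)&(hsv[...,0]<100)&(hsv[...,1]>120)
P=W[m];print(m.sum(),np.nanmean(P,0),np.nanmin(P,0),np.nanmax(P,0))
E
```

```text
clock: 6.78
tool_pos: [0.5784, 0.2857, 0.1208]
orientation: [180.0, 0.0, -173.9]
force: [0.6, -0.8, -0.2]
opening: 0.0328
gripper_force: 0.0
clock: 7.15
tool_pos: [0.5799, 0.2866, 0.225]
orientation: [179.8, 0.3, -173.8]
force: [-0.3, -0.7, -0.4]
opening: 0.034
gripper_force: 0.0
(array([0.0987, 0.0004, 0.0969]), np.float64(-89.84265407114094))
1797 [0.57425022 0.28416166 0.1018052 ] [0.54412475 0.27288737 0.09691653] [0.60669988 0.29553695 0.1049116 ]
```

Scaled: 0.0987 m is 98.7, 0.09 m is 90.

```bash
python3 drive.py '[[[10, 0, 0], -10.5, 0.036], [[30, 0, 0], -21, 0.036], [[50, 0, 0], -31.5, 0.036], [[70, 0, 0], -42, 0.036], [[90, 0, 0], -52.5, 0.036], [[98.7, 0, 0], -63, 0.036], [[98.7, 0, 0], -73.5, 0.036], [[98.7, 0, 0], -84, 0.036]]'; python3 -c "
from h import *
print(shift([.4817,.2766,.127],-84))"
```

```text
clock: 8.2
tool_pos: [0.4795, 0.2748, 0.2195]
orientation: [179.9, -0.0, -89.5]
force: [-1.1, -1.0, 0.1]
opening: 0.0361
gripper_force: 0.0
(array([-0.0019, -0.0023,  0.0925]), np.float64(-5.50283036476236))
```

Scaled: 0.092 m is 92, 0.07 m is 70.

```bash
python3 drive.py '[[[-2, -2, 30], -5.5, 0.036], [[-2, -2, 70], -5.5, 0.036], [[-2, -2, 92], -5.5, 0.036], [[-2, -2, 92], -5.5, 0.036], [[-2, -2, 92], -5.5, 0], [[-2, -2, 92], -5.5, 0], [[-2, -2, 92], -5.5, 0], [[-2, -2, 92], -5.5, 0]]'; python3 drive.py '[[[0, 20, 0], 0, 0], [[0, 40, 0], 0, 0], [[0, 60, 0], 0, 0], [[0, 75, 0], 0, 0], [[0, 80, 0], 0, 0], [[0, 81, 0], 0, 0], [[0, 82, 0], 0, 0], [[0, 82, 0], 0, 0]]'; python3 drive.py '[[[0, 0, 0], 0, 0], [[0, 0, 0], 0, 0], [[0, 0, 0], 0, 0], [[0, 0, 0], 0, 0], [[0, 0, 0], 0, 0], [[0, 0, 0], 0, 0]]'
```

```text
clock: 9.2
tool_pos: [0.4819, 0.2773, 0.1294]
orientation: [-180.0, 0.0, -84.3]
force: [-4.9, 0.7, 6.4]
opening: 0.0096
gripper_force: 30.0
clock: 10.2
tool_pos: [0.4022, 0.2686, 0.1293]
orientation: [-179.8, -0.0, -84.3]
force: [11.3, -5.5, -0.8]
opening: 0.0101
gripper_force: 30.0
clock: 10.95
tool_pos: [0.4022, 0.2686, 0.1293]
orientation: [-179.8, -0.0, -84.3]
force: [9.6, -6.6, 0.0]
opening: 0.0099
gripper_force: 30.0
```

```bash
python3 drive.py '[[[0, -20, 0], 0, 0], [[0, -40, 0], 0, 0], [[0, -60, 0], 0, 0], [[0, -75, 0], 0, 0], [[0, -81, 0], 0, 0], [[0, -82, 0], 0, 0], [[0, -82, 0], 0, 0.036], [[0, -82, 0], 0, 0.036]]';python3 drive.py '[[[0, 0, 0], 0, 0.036], [[0, 0, -40], 0, 0.036], [[0, 0, -90], 0, 0.036], [[0, 0, -100], 0, 0.036]]'
python3 - <<'E'
from h import *
s=snap('scene','s1');f=s['frame'][220:370,130:400,::-1]; f=cv2.resize(f,None,fx=2.9,fy=2.9,interpolation=cv2.INTER_CUBIC)
cv2.imwrite('pics/c1.png',f)
W=cloud(s);x,y,z=np.moveaxis(W,-1,0)
m=(z>.115)&(z<.14)&(x<.505)&(y>.2)&(x>.3)&(y<.36);print(m.sum(),np.median(W[m],0),shift([.44,.10,.36],-180))
E
```

```text
clock: 11.95
tool_pos: [0.482, 0.2771, 0.1283]
orientation: [180.0, -0.0, -84.4]
force: [0.6, 0.3, 0.6]
opening: 0.0244
gripper_force: 0.0
clock: 12.45
tool_pos: [0.4834, 0.2782, 0.2321]
orientation: [-179.7, 0.2, -84.3]
force: [-0.5, -0.7, -0.3]
opening: 0.0357
gripper_force: 0.0
134 [0.47739297 0.28036699 0.12778122] (array([ 0.1725,  0.06  , -0.1291]), np.float64(95.66242279181363))
```

View pics/c1.png

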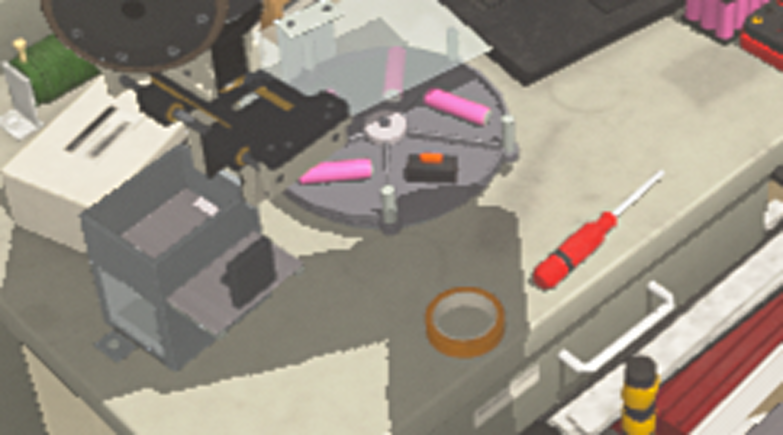

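The well is empty and the trap plate is shut, so the teal cell dropped. The layout is otherwise unchanged. Next is the pin on the left.

Run:
```python
from h import *
print(shift([.503,.115,.2],-37))
```

```text
(array([ 0.1642, -0.0036,  0.0312]), np.float64(-47.33757720818636))
```

Scaled: 0.164 m is 164, 0.15 m is 150.

```bash
python3 drive.py '[[[40, 0, 10], -10, 0.04], [[80, 0, 20], -20, 0.04], [[120, 0, 30], -30, 0.04], [[150, -3, 30], -40, 0.04], [[164, -3, 30], -47, 0.04], [[164, -3, 30], -47, 0.04]]'
python3 - <<'E'
from h import *
from scipy import ndimage as nd
s=snap('wrist','w6');W=cloud(s);x,y,z=np.moveaxis(W,-1,0)
r=np.hypot(x-.596,y-.0445)
l,k=nd.label((z>.064)&(z<.077)&(r>.1)&(r<.135))
for i in range(1,k+1):
    q=l==i
    if q.sum()>40:
        (c,_)=cv2.minEnclosingCircle((W[q][:,:2]*1000).astype(np.float32));print(q.sum(),W[q].mean(0),c,_)
m=(z>.039)&(z<.046)&(r<.03)
if m.sum()>50:print('hub',m.sum(),cv2.minEnclosingCircle((W[m][:,:2]*1000).astype(np.float32)))
m=(z>.035)&(z<.042)&(abs(r-.114)<.008);P=W[m]
A=np.c_[2*P[:,:2],np.ones(len(P))];c=np.linalg.lstsq(A,(P[:,:2]**2).sum(1),rcond=None)[0]
print('circ',c[:2].round(4),np.sqrt(c[2]+c[0]**2+c[1]**2),len(P))
print(obs()['tool_pos'])
E
```

```text
clock: 13.25
tool_pos: [0.5007, 0.1131, 0.1974]
orientation: [179.9, 0.1, -37.5]
force: [-0.1, 0.1, -0.3]
opening: 0.04
gripper_force: 0.0
302 [ 0.50143236 -0.02387557  0.07002045] (500.9434509277344, -24.482240676879883) 5.972720623016357
216 [0.50852049 0.11291919 0.07046204] (508.00408935546875, 113.46997833251953) 5.861804008483887
hub 714 ((580.925048828125, 41.948402404785156), 21.3315486907959)
circ [0.5996 0.0396] 0.11406184809134358 2685
[0.50088048 0.1137207  0.19763048]
```

View pics/w6.png

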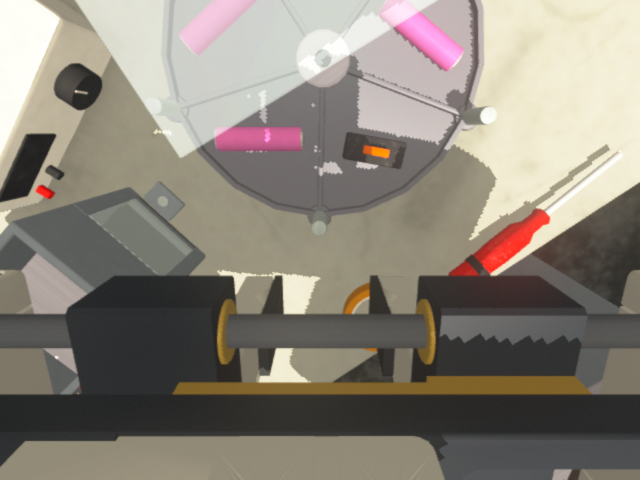

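The view from above the carousel is clear: pins at (319,225), (484,115) and (170,108), the hub at (322,58), the fuse at (375,150), cell A at (258,139) and cell B at (425,33). The cover edge runs from (180,155) to (440,0). The axis works out at (0.600, 0.040).

Careful with the scale: shifts go in mm. That gives: 0.13 m is 130, 0.1 m is 100.

```bash
python3 drive.py '[[[6, -4, 50], 1.3, 0.04], [[6, -4, 100], 1.3, 0.04], [[6, -4, 130], 1.3, 0.04], [[6, -4, 130], 1.3, 0.04], [[6, -4, 130], 1.3, 0], [[6, -4, 130], 1.3, 0], [[6, -4, 130], 1.3, 0], [[6, -4, 130], 1.3, 0]]'; python3 drive.py '[[[1.5, 18.5, 0], -9, 0], [[5.8, 36.5, 0], -18, 0], [[12.9, 53.6, 0], -27, 0], [[22.5, 69.4, 0], -36, 0], [[34.6, 83.4, 0], -45, 0], [[48.6, 95.5, 0], -54, 0], [[64.4, 105.1, 0], -63, 0], [[80, 111.5, 0], -71, 0]]'; python3 drive.py '[[[0, 0, 0], 0, 0.04], [[0, 0, 0], 0, 0.04], [[0, 0, -50], 0, 0.04], [[-10, 0, -110], 0, 0.04], [[-20, 0, -130], 0, 0.04], [[-20, 0, -130], 0, 0.04]]'
```

```text
clock: 14.3
tool_pos: [0.5088, 0.1139, 0.0694]
orientation: [-179.9, -0.0, -38.7]
force: [-2.0, 1.0, 5.8]
opening: 0.011
gripper_force: 30.0
clock: 15.3
tool_pos: [0.5014, -0.024, 0.0694]
orientation: [180.0, -0.0, 32.6]
force: [-1.5, 2.5, 4.7]
opening: 0.0111
gripper_force: 30.0
clock: 16.05
tool_pos: [0.4848, -0.0335, 0.2004]
orientation: [179.9, -0.2, 32.3]
force: [0.1, -0.0, 0.3]
opening: 0.0403
gripper_force: 0.0
```

```bash
cat > car.py <<'E'
from h import *
from scipy import ndimage as nd
import sys
def look(save=None):
    s=snap('wrist',save);W=cloud(s);x,y,z=np.moveaxis(W,-1,0); dx,dy=x-.6,y-.04; r=np.hypot(dx,dy)
    l,k=nd.label((z>.064)&(z<.077)&(r>.1)&(r<.135))
    for i in range(1,k+1):
        q=l==i
        if q.sum()>40:
            c,R=cv2.minEnclosingCircle((W[q][:,:2]*1000).astype(np.float32));a=np.degrees(np.arctan2(c[1]-40,c[0]-600))%360
            print('pin',np.round(c,1),'rad',round(R,1),'ang',round(a,1))
    h=cv2.cvtColor(s['frame'],cv2.COLOR_RGB2HSV)
    l,k=nd.label((h[...,0]>140)&(h[...,0]<175)&(h[...,1]>70)&(z>.033)&(z<.06)&(r<.125),np.ones((3,3)))
    for i in range(1,k+1):
        q=l==i
        if q.sum()>100:
            c,d,a=cv2.minAreaRect((W[q][:,:2]*1000).astype(np.float32)); 
            if d[0]<d[1]:a+=90
            print('pink',np.round(c,1),'size',np.round(d,1),'axis',round(a%180,1),'polar',round(np.degrees(np.arctan2(c[1]-40,c[0]-600))%360,1),'r',round(np.hypot(c[1]-40,c[0]-600),1),'ztop',np.percentile(W[q][:,2],90).round(4))
    return s
if __name__=='__main__':
    look(*sys.argv[1:]); o=obs(); print(o['tool_pos'].round(4),o['orientation'].round(1),o['opening'])
E
python3 car.py w7
```

```text
pin [506.3 112. ] rad 6.2 ang 142.5
pin [501.3 -26.2] rad 6.0 ang 213.9
pink [572.1 116.6] size [17.6 43.5] axis 163.2 polar 110.0 r 81.5 ztop 0.0485
pink [525.8  46.7] size [17.9 63.8] axis 125.4 polar 174.8 r 74.5 ztop 0.0485
[ 0.4843 -0.0335  0.1989] [ 1.80e+02 -1.00e-01  3.23e+01] 0.040045178522129264
```

View pics/w7.png

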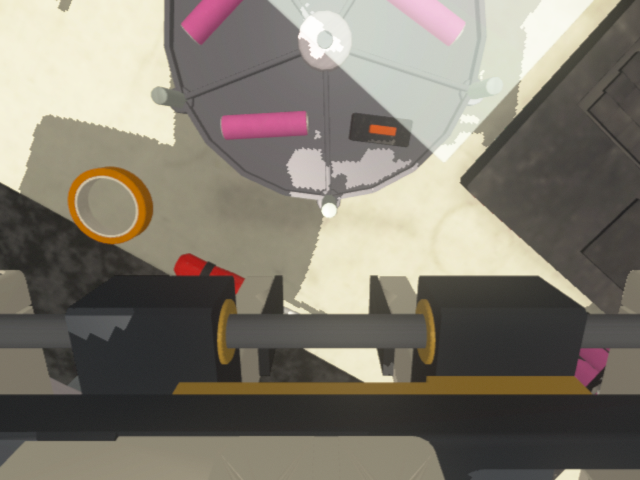

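Cell A is now in the front pocket at (264,125), the fuse at (382,130), and the front-right pin at (329,208). The cell centre is (0.526, 0.047), axis 125°.

```bash
python3 drive.py '[[[20, -10, 0], 10.6, 0.027], [[40, -20, 0], 21.2, 0.027], [[60, -30, 0], 31.8, 0.027], [[77.9, -45.6, 0], 42.4, 0.027], [[77.9, -45.6, 20], 53, 0.027], [[77.9, -45.6, 40], 63.6, 0.027], [[77.9, -45.6, 60], 74, 0.027], [[77.9, -45.6, 80], 84, 0.027]]'; python3 -c "
from h import *
print(shift([.5258,.0467,.06],-54.6))"; python3 car.py
```

```text
clock: 17.1
tool_pos: [0.525, 0.0464, 0.1161]
orientation: [179.8, 0.0, -52.0]
force: [0.3, 0.5, -0.4]
opening: 0.0272
gripper_force: 0.0
(array([ 0.0003, -0.001 ,  0.0561]), np.float64(2.5833639567305795))
pin [501.8 -26.6] rad 6.0 ang 214.1
pin [505.4 109.2] rad 3.8 ang 143.8
pink [525.7  46.7] size [17.8 64.6] axis 125.4 polar 174.8 r 74.6 ztop 0.0484
pink [592.7 104.2] size [18.5 11. ] axis 23.7 polar 96.5 r 64.6 ztop 0.0481
[0.5234 0.0458 0.1136] [ 1.796e+02  1.000e-01 -5.250e+01] 0.02684146048433597
```

```bash
python3 drive.py '[[[0, -1.5, 20], 2.6, 0.027], [[0, -1.5, 40], 2.6, 0.027], [[0, -1.5, 50], 2.6, 0.027], [[0, -1.5, 55], 2.6, 0.027], [[0, -1.5, 55], 2.6, 0], [[0, -1.5, 55], 2.6, 0], [[0, -1.5, 55], 2.6, 0], [[0, -1.5, 55], 2.6, 0]]'; python3 drive.py '[[[0, 0, -20], 0, 0], [[0, 0, -60], 0, 0], [[0, 0, -110], 0, 0], [[0, 0, -160], 0, 0], [[0, 0, -160], 0, 0]]'; python3 -c "
from h import *
print(shift([.5757,.287,.22],6))"
```

```text
clock: 18.15
tool_pos: [0.5272, 0.0472, 0.064]
orientation: [-180.0, -0.0, -54.2]
force: [-0.3, 0.1, 2.0]
opening: 0.0128
gripper_force: 30.0
clock: 18.77
tool_pos: [0.5291, 0.0478, 0.2281]
orientation: [-179.5, -0.1, -54.2]
force: [-0.4, 0.0, -1.4]
opening: 0.0127
gripper_force: 30.0
(array([-0.1669, -0.1776,  0.0091]), np.float64(-60.22275547071908))
```

```bash
python3 drive.py '[[[-20, -20, 0], -10, 0], [[-50, -50, 0], -20, 0], [[-80, -80, 0], -30, 0], [[-110, -120, 0], -40, 0], [[-140, -150, 0], -50, 0], [[-167, -178, 0], -60, 0], [[-167, -178, 0], -60, 0]]'; python3 -c "
from h import *
print(shift([.5757,.287,.122],6),obs()['opening'])"
```

```text
clock: 19.65
tool_pos: [0.5736, 0.2888, 0.2217]
orientation: [179.9, 0.1, 6.0]
force: [0.0, -0.2, -0.8]
opening: 0.0127
gripper_force: 30.0
(array([0.0021, 0.0019, 0.0997]), np.float64(-0.039555712537946874)) 0.01268124600248837
```

```bash
python3 drive.py '[[[2, 2, 50], 0, 0], [[2, 2, 80], 0, 0], [[2, 2, 100], 0, 0], [[2, 2, 100], 0, 0], [[2, 2, 100], 0, 0.034], [[2, 2, 100], 0, 0.034], [[2, 2, 100], 0, 0.034], [[2, 2, 50], 0, 0.034]]'; python3 drive.py '[[[0, 0, -50], 0, 0.036], [[-20, 0, -60], 10.5, 0.036], [[-40, 0, -60], 21, 0.036], [[-60, 0, -60], 31.5, 0.036], [[-80, 0, -60], 42, 0.036], [[-94.5, 0, -60], 52.5, 0.036], [[-94.5, 0, -60], 63, 0.036], [[-94.5, 0, -60], 73.5, 0.036]]'; python3 drive.py '[[[0, 0, 0], 10, 0.036], [[0, 0, 0], 16.5, 0.036], [[0, 0, 0], 16.5, 0.036]]'; python3 -c "
from h import *
print(shift([.4817,.2766,.127],-84))
s=snap('wrist','w8');W=cloud(s);h=cv2.cvtColor(s['frame'],cv2.COLOR_RGB2HSV)
m=(h[...,0]>140)&(h[...,0]<175)&(h[...,1]>70)&(W[...,1]>.2)&(W[...,2]>.06);print(m.sum(),np.nanmean(W[m],0))"
```

```text
clock: 20.65
tool_pos: [0.5741, 0.2835, 0.1706]
orientation: [179.8, 0.4, 5.7]
force: [0.9, 1.2, 0.2]
opening: 0.0336
gripper_force: 0.0
clock: 21.65
tool_pos: [0.4819, 0.2755, 0.2343]
orientation: [-179.9, 0.0, -68.1]
force: [0.2, 0.1, 0.6]
opening: 0.036
gripper_force: 0.0
clock: 22.02
tool_pos: [0.482, 0.2754, 0.234]
orientation: [-180.0, 0.0, -84.2]
force: [0.6, -0.6, 0.3]
opening: 0.0358
gripper_force: 0.0
(array([-0.0011,  0.0003,  0.107 ]), np.float64(-0.20855406423567047))
2001 [0.57472249 0.28147311 0.10092476]
```

Scaled: 0.106 m is 106, 0.09 m is 90.

```bash
python3 drive.py '[[[-1, 0, 50], 0, 0.036], [[-1, 0, 90], 0, 0.036], [[-1, 0, 106], 0, 0.036], [[-1, 0, 106], 0, 0.036], [[-1, 0, 106], 0, 0], [[-1, 0, 106], 0, 0], [[-1, 0, 106], 0, 0], [[-1, 0, 106], 0, 0]]'; python3 drive.py '[[[0, 20, 0], 0, 0], [[0, 40, 0], 0, 0], [[0, 60, 0], 0, 0], [[0, 75, 0], 0, 0], [[0, 80, 0], 0, 0], [[0, 81, 0], 0, 0], [[0, 82, 0], 0, 0], [[0, 82, 0], 0, 0]]'; python3 drive.py '[[[0, 0, 0], 0, 0], [[0, 0, 0], 0, 0], [[0, 0, 0], 0, 0], [[0, 0, 0], 0, 0], [[0, 0, 0], 0, 0], [[0, 0, 0], 0, 0], [[0, 0, 0], 0, 0]]'; python3 drive.py '[[[0, -20, 0], 0, 0], [[0, -40, 0], 0, 0], [[0, -60, 0], 0, 0], [[0, -75, 0], 0, 0], [[0, -81, 0], 0, 0], [[0, -82, 0], 0, 0], [[0, -82, 0], 0, 0.036], [[0, -82, 0], 0, 0.036]]';python3 drive.py '[[[0, 0, 0], 0, 0.036], [[0, 0, -40], 0, 0.036], [[0, 0, -90], 0, 0.036], [[0, 0, -100], 0, 0.036]]';python3 -c "
from h import *
s=snap('wrist','w9');W=cloud(s);h=cv2.cvtColor(s['frame'],cv2.COLOR_RGB2HSV);z=W[...,2]
m=(h[...,0]>140)&(h[...,0]<175)&(h[...,1]>70)&(W[...,1]>.2)&(W[...,2]>.0);print(m.sum(),np.nanmean(W[m],0))
m=(z>.127)&(z<.140)&(W[...,0]<.505)&(W[...,1]>.2)&(W[...,0]>.38);print('handle',m.sum(),np.median(W[m],0))
print(shift([.5065,.1125,.2],-38))"; python3 drive.py '[[[40, 0, 10], -10, 0.04], [[80, 0, 20], -20, 0.04], [[120, 0, 30], -30, 0.04], [[150, -4, 30], -40, 0.04], [[166, -7, 30], -46, 0.04], [[166, -7, 30], -46, 0.04]]'; python3 car.py
```

```text
clock: 23.08
tool_pos: [0.482, 0.2767, 0.1284]
orientation: [-180.0, 0.0, -84.2]
force: [-4.4, 0.2, 7.8]
opening: 0.0096
gripper_force: 30.0
clock: 24.08
tool_pos: [0.4023, 0.2679, 0.1284]
orientation: [-179.8, -0.0, -84.2]
force: [11.6, -6.0, -0.7]
opening: 0.01
gripper_force: 30.0
clock: 24.95
tool_pos: [0.4023, 0.268, 0.1284]
orientation: [-179.8, -0.0, -84.2]
force: [11.6, -6.0, -1.1]
opening: 0.0101
gripper_force: 30.0
clock: 25.95
tool_pos: [0.4713, 0.2742, 0.127]
orientation: [179.0, -0.2, -84.4]
force: [-59.4, 7.4, 42.1]
opening: 0.0471
gripper_force: 29.9
clock: 26.45
tool_pos: [0.4836, 0.2778, 0.2312]
orientation: [-179.7, 0.2, -84.2]
force: [0.2, -0.2, -1.5]
opening: 0.0359
gripper_force: 0.0
1247 [0.59569697 0.28347632 0.10544495]
handle 966 [0.45090249 0.27147564 0.13269259]
(array([ 0.1666, -0.0063,  0.0304]), np.float64(-46.22283642185877))
clock: 27.25
tool_pos: [0.5055, 0.1107, 0.1965]
orientation: [179.9, 0.0, -38.4]
force: [0.2, 0.5, -1.5]
opening: 0.0398
gripper_force: 0.0
pin [501.8 -25.8] rad 6.0 ang 213.8
pin [507.1 112.2] rad 5.9 ang 142.2
pink [576.9 115.9] size [18.1 52.6] axis 164.3 polar 106.9 r 79.4 ztop 0.0485
[0.5055 0.1114 0.1967] [179.9   0.  -38.4] 0.039743499666727904
```

Run:
```python
from h import *
s=snap('scene','s2')
a=cv2.resize(s['frame'][265:355,145:245,::-1],None,fx=4,fy=4,interpolation=cv2.INTER_CUBIC)
b=load('w9')['frame'][0:360,140:540,::-1]
cv2.imwrite('pics/c2.png',np.hstack([a,b]))
```

```text
(no output)
```

View pics/c2.png

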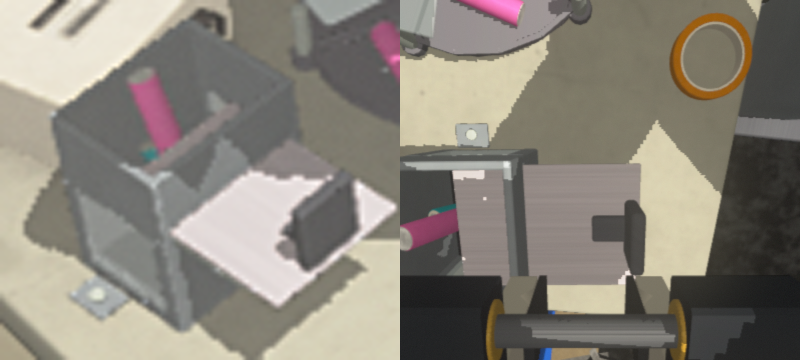

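The well now holds a pink cell standing tilted, at left (150,110), against the back wall. It is clamped by the half-closed trap plate (handle about 31 mm out), with the teal cell below it. I'll pull the slide out again to free it.

```bash
python3 -c "
from h import *
print(shift([.4512,.2734,.23],-84))"
```

```text
(array([-0.1429, -0.0929, -0.0331]), np.float64(45.58908002199908))
```

Scaled: -0.143 m is -143, -0.13 m is -130.

```bash
python3 drive.py '[[[-30, -20, -30], 10, 0.036], [[-60, -40, -33], 20, 0.036], [[-100, -60, -33], 30, 0.036], [[-130, -80, -33], 40, 0.036], [[-143, -93, -33], 45.6, 0.036], [[-143, -93, -33], 45.6, 0.036]]'; python3 drive.py '[[[0, 0, 50], 0, 0.036], [[0, 0, 90], 0, 0.036], [[0, 0, 103], 0, 0.036], [[0, 0, 103], 0, 0.036], [[0, 0, 103], 0, 0], [[0, 0, 103], 0, 0], [[0, 0, 103], 0, 0], [[0, 0, 103], 0, 0]]'; python3 drive.py '[[[0, 20, 0], 0, 0], [[0, 40, 0], 0, 0], [[0, 47, 0], 0, 0], [[0, 50, 0], 0, 0], [[0, 51, 0], 0, 0], [[0, 51, 0], 0, 0], [[0, 51, 0], 0, 0], [[0, 51, 0], 0, 0]]'
python3 - <<'E'
from h import *
s=snap('scene','s3');w=snap('wrist','w10')
a=cv2.resize(s['frame'][265:355,145:245,::-1],None,fx=4,fy=4,interpolation=cv2.INTER_CUBIC)
b=w['frame'][0:360,:400,::-1]
cv2.imwrite('pics/c3.png',np.hstack([a,b]))
E
```

```text
clock: 28.1
tool_pos: [0.4502, 0.2753, 0.2301]
orientation: [180.0, -0.0, -83.8]
force: [-0.1, -0.5, 0.4]
opening: 0.0362
gripper_force: 0.0
clock: 29.1
tool_pos: [0.4505, 0.2737, 0.1284]
orientation: [-180.0, 0.0, -83.8]
force: [-5.5, 0.2, 6.3]
opening: 0.01
gripper_force: 30.0
clock: 30.1
tool_pos: [0.4022, 0.2684, 0.1283]
orientation: [-179.8, 0.0, -83.8]
force: [13.9, -3.9, -4.2]
opening: 0.0094
gripper_force: 30.0
```

View pics/c3.png

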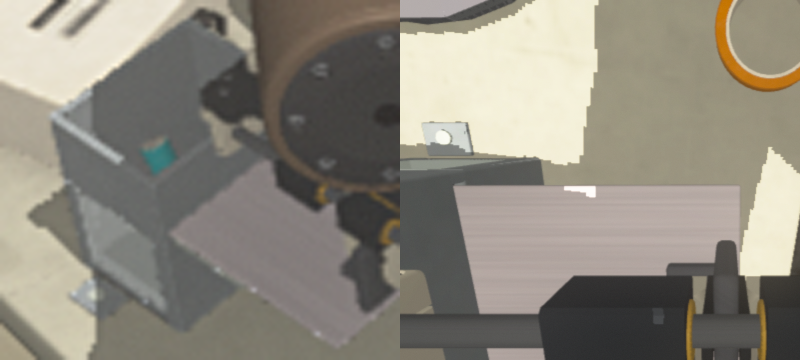

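The standing pink cell has dropped. Only the teal one is visible in the bin, at left (157,155). I'll close the trap and check that it shuts fully.

```bash
python3 drive.py '[[[0, 0, 0], 0, 0], [[0, 0, 0], 0, 0], [[0, 0, 0], 0, 0], [[0, 0, 0], 0, 0]]'; python3 drive.py '[[[0, -20, 0], 0, 0], [[0, -40, 0], 0, 0], [[0, -60, 0], 0, 0], [[0, -75, 0], 0, 0], [[0, -81, 0], 0, 0], [[0, -81, 0], 0, 0]]'; python3 drive.py '[[[0, 0, 0], 0, 0.036], [[0, 0, 0], 0, 0.036], [[0, 0, 0], 0, 0.036], [[0, 0, -40], 0, 0.036], [[0, 0, -90], 0, 0.036], [[0, 0, -100], 0, 0.036]]';python3 -c "
from h import *
s=snap('wrist','w11');W=cloud(s);h=cv2.cvtColor(s['frame'],cv2.COLOR_RGB2HSV);z=W[...,2]
m=(h[...,0]>140)&(h[...,0]<175)&(h[...,1]>70)&(W[...,1]>.2)&(W[...,2]>.0);print(m.sum(),np.nanmean(W[m],0))
m=(z>.127)&(z<.140)&(W[...,0]<.505)&(W[...,1]>.2)&(W[...,0]>.38);print('handle',m.sum(),np.median(W[m],0))"
```

```text
clock: 30.7
tool_pos: [0.4022, 0.2684, 0.1284]
orientation: [-179.8, 0.0, -83.8]
force: [13.1, -3.4, -4.3]
opening: 0.0098
gripper_force: 30.0
clock: 31.45
tool_pos: [0.4819, 0.2772, 0.1284]
orientation: [-180.0, 0.0, -83.9]
force: [-0.6, -0.3, 6.2]
opening: 0.0099
gripper_force: 30.0
clock: 32.2
tool_pos: [0.4819, 0.2778, 0.2312]
orientation: [-179.7, 0.2, -83.8]
force: [-0.0, -0.5, -0.1]
opening: 0.036
gripper_force: 0.0
0 [nan nan nan]
handle 924 [0.48219661 0.27501409 0.13282089]<string>:4: RuntimeWarning: Mean of empty slice
```

Scaled: 0.166 m is 166, 0.15 m is 150.

```bash
python3 drive.py '[[[40, 0, 10], -10, 0.04], [[80, 0, 20], -20, 0.04], [[120, 0, 30], -30, 0.04], [[150, -4, 30], -40, 0.04], [[166, -8, 30], -46, 0.04], [[166, -8, 30], -46, 0.04]]'; python3 drive.py '[[[0, -1, 50], 0.5, 0.04], [[0, -1, 100], 0.5, 0.04], [[0, -1, 129], 0.5, 0.04], [[0, -1, 129], 0.5, 0.04], [[0, -1, 129], 0.5, 0], [[0, -1, 129], 0.5, 0], [[0, -1, 129], 0.5, 0], [[0, -1, 129], 0.5, 0]]'; python3 drive.py '[[[1.5, 18.5, 0], -9, 0], [[5.8, 36.5, 0], -18, 0], [[12.9, 53.6, 0], -27, 0], [[22.5, 69.4, 0], -36, 0], [[34.6, 83.4, 0], -45, 0], [[48.6, 95.5, 0], -54, 0], [[64.4, 105.1, 0], -63, 0], [[80, 111.5, 0], -71, 0]]'; python3 drive.py '[[[0, 0, 0], 0, 0.04], [[0, 0, 0], 0, 0.04], [[0, 0, -50], 0, 0.04], [[-10, 0, -110], 0, 0.04], [[-20, 0, -130], 0, 0.04], [[-20, 0, -130], 0, 0.04]]'; python3 car.py w12
```

```text
clock: 33.0
tool_pos: [0.5059, 0.1114, 0.1964]
orientation: [179.9, 0.1, -38.0]
force: [-0.1, -0.2, 0.2]
opening: 0.0402
gripper_force: 0.0
clock: 34.0
tool_pos: [0.5073, 0.1135, 0.0694]
orientation: [-179.9, -0.0, -38.4]
force: [-2.1, 0.6, 5.1]
opening: 0.0111
gripper_force: 30.0
clock: 35.0
tool_pos: [0.5007, -0.0245, 0.0694]
orientation: [180.0, -0.0, 32.9]
force: [-1.4, 0.9, 5.0]
opening: 0.0111
gripper_force: 30.0
clock: 35.75
tool_pos: [0.484, -0.034, 0.2004]
orientation: [179.9, -0.2, 32.6]
force: [-0.0, -0.9, -1.3]
opening: 0.0396
gripper_force: 0.0
pin [506.5 111.9] rad 6.0 ang 142.5
pin [501.3 -26.1] rad 6.1 ang 213.8
pink [584.4  96.5] size [11.1 36.5] axis 118.9 polar 105.4 r 58.6 ztop 0.0482
pink [522.4  45.8] size [63.2 17.9] axis 56.3 polar 175.8 r 77.8 ztop 0.0484
[ 0.4836 -0.0341  0.199 ] [ 1.80e+02 -1.00e-01  3.26e+01] 0.03987607249969263
```

Scaled: 0.076 m is 76, 0.06 m is 60.

```bash
python3 drive.py '[[[30, -10, 0], -8, 0.03], [[60, -30, 0], -16, 0.03], [[76, -45.7, 40], -23.7, 0.03], [[76, -45.7, 90], -23.7, 0.03], [[76, -45.7, 110], -23.7, 0.03], [[76, -45.7, 110], -23.7, 0.03], [[76, -45.7, 110], -23.7, 0.03]]'; python3 -c "
from h import *
print(shift([.5232,.0454,.06],56.3))"; python3 car.py
```

```text
clock: 36.67
tool_pos: [0.5233, 0.0452, 0.0886]
orientation: [-180.0, 0.0, 56.4]
force: [0.7, 0.2, 0.1]
opening: 0.0299
gripper_force: 0.0
(array([ 0.0001, -0.0002,  0.0286]), np.float64(0.053172823325667196))
pin [506.6 111.9] rad 6.1 ang 142.4
pink [589.9 113.1] size [18.1 63.5] axis 100.1 polar 97.9 r 73.8 ztop 0.0484
pink [524.9  49.4] size [55.2 17.8] axis 56.1 polar 172.9 r 75.7 ztop 0.0482
[0.5236 0.0452 0.0892] [180.   -0.   56.4] 0.02980445263670883
```

```bash
python3 drive.py '[[[0, 0, 15], 0, 0.03], [[0, 0, 20], 0, 0.022], [[0, 0, 20], 0, 0.021], [[0, 0, 24], 0, 0.021], [[0, 0, 28], 0, 0.021], [[0, 0, 28], 0, 0], [[0, 0, 28], 0, 0], [[0, 0, 28], 0, 0]]'; python3 drive.py '[[[0, 0, 0], 0, 0], [[0, 0, -20], 0, 0], [[0, 0, -60], 0, 0], [[0, 0, -110], 0, 0], [[0, 0, -160], 0, 0], [[0, 0, -160], 0, 0]]'; python3 -c "
from h import *
print(shift([.5757,.287,.22],96))"
```

```text
clock: 37.72
tool_pos: [0.5231, 0.0449, 0.0606]
orientation: [180.0, -0.0, 56.3]
force: [-0.7, -0.2, -0.2]
opening: 0.0129
gripper_force: 30.0
clock: 38.48
tool_pos: [0.5252, 0.0456, 0.225]
orientation: [179.7, -0.4, 56.4]
force: [0.2, 0.9, -1.4]
opening: 0.0131
gripper_force: 30.0
(array([ 0.2289, -0.0916,  0.0061]), np.float64(-39.62102393952887))
```

Scaled: 0.229 m is 229, 0.19 m is 190.

```bash
python3 drive.py '[[[40, -20, 0], -8, 0], [[90, -40, 0], -16, 0], [[140, -60, 0], -24, 0], [[190, -80, 0], -32, 0], [[229, -92, 0], -39.6, 0], [[229, -92, 0], -39.6, 0], [[229, -92, 0], -39.6, 0]]'; python3 -c "
from h import *
print(shift([.5757,.287,.118],96),obs()['joint_pos'])"
```

```text
clock: 39.35
tool_pos: [0.5728, 0.2862, 0.2194]
orientation: [-179.9, 0.1, 95.9]
force: [0.2, -0.3, -1.0]
opening: 0.0127
gripper_force: 30.0
(array([0.0006, 0.0031, 0.1014]), np.float64(-0.0970444441962286)) [ 4.39679833e+01  1.85884527e+01 -6.49420958e+00 -1.80652798e-02
 -6.50279350e+01  1.41942568e+02]
```

```bash
python3 drive.py '[[[0.6, 2.5, 40], 0, 0], [[0.6, 2.5, 70], 0, 0], [[0.6, 2.5, 90], 0, 0], [[0.6, 2.5, 100], 0, 0], [[0.6, 2.5, 100], 0, 0], [[0.6, 2.5, 100], 0, 0.024], [[0.6, 2.5, 100], 0, 0.024], [[0.6, 2.5, 100], 0, 0.024]]'; python3 drive.py '[[[0, 0, -40], 0, 0.024], [[0, 0, -90], 0, 0.036], [[0, -40, -100], 0, 0.036], [[0, -80, -100], 0, 0.036], [[0, -94.5, -100], 0, 0.036], [[0, -94.5, -100], 0, 0.036]]'; python3 -c "
from h import *
print(shift([.4817,.2766,.127],96))
s=snap('wrist','w13');W=cloud(s);h=cv2.cvtColor(s['frame'],cv2.COLOR_RGB2HSV)
m=(h[...,0]>140)&(h[...,0]<175)&(h[...,1]>70)&(W[...,1]>.2)&(W[...,2]>.06);print(m.sum(),np.nanmean(W[m],0),cv2.minAreaRect((W[m][:,:2]*1000).astype(np.float32)))"
```

```text
clock: 40.35
tool_pos: [0.576, 0.2876, 0.1212]
orientation: [180.0, -0.0, 95.9]
force: [-0.9, 0.5, 0.5]
opening: 0.0238
gripper_force: 0.0
clock: 41.1
tool_pos: [0.4814, 0.2778, 0.2213]
orientation: [179.9, -0.0, 96.0]
force: [-0.3, 0.5, 0.2]
opening: 0.0363
gripper_force: 0.0
(array([-0.0013,  0.0001,  0.0943]), np.float64(0.016023777762995906))
2160 [0.57227223 0.29018732 0.1039288 ] ((562.5601196289062, 300.17333984375), (52.02824783325195, 105.60770416259766), 45.817291259765625)
```

```bash
python3 drive.py '[[[-1, 0, 50], 0, 0.036], [[-1, 0, 85], 0, 0.036], [[-1, 0, 94], 0, 0.036], [[-1, 0, 94], 0, 0.036], [[-1, 0, 94], 0, 0], [[-1, 0, 94], 0, 0], [[-1, 0, 94], 0, 0], [[-1, 0, 94], 0, 0]]'; python3 drive.py '[[[0, -20, 0], 0, 0], [[0, -40, 0], 0, 0], [[0, -60, 0], 0, 0], [[0, -75, 0], 0, 0], [[0, -80, 0], 0, 0], [[0, -81, 0], 0, 0], [[0, -82, 0], 0, 0], [[0, -82, 0], 0, 0]]'; python3 drive.py '[[[0, 0, 0], 0, 0], [[0, 0, 0], 0, 0], [[0, 0, 0], 0, 0], [[0, 0, 0], 0, 0], [[0, 0, 0], 0, 0], [[0, 0, 0], 0, 0], [[0, 0, 0], 0, 0], [[0, 0, 0], 0, 0]]';  python3 - <<'E'
from h import *
s=snap('wrist','w14');W=cloud(s);h=cv2.cvtColor(s['frame'],cv2.COLOR_RGB2HSV)
from scipy import ndimage as nd
for lab,lo,hi in(('pink',140,175),('teal',80,100)):
  l,k=nd.label((h[...,0]>lo)&(h[...,0]<hi)&(h[...,1]>90)&(W[...,1]>.22)&(W[...,0]>.5)&(W[...,0]<.65)&(W[...,1]<.36))
  for i in range(1,k+1):
    q=l==i
    if q.sum()>40: print(lab,q.sum(),W[q].mean(0),W[q][:,2].min(),W[q][:,2].max())
f=s['frame'][:,:,::-1].copy(); sc=snap('scene')
a=cv2.resize(sc['frame'][265:355,145:245,::-1],None,fx=4,fy=4,interpolation=cv2.INTER_CUBIC)
cv2.imwrite('pics/c4.png',np.hstack([a,f[0:360,:400]]))
E
```

```text
clock: 42.15
tool_pos: [0.482, 0.2769, 0.1273]
orientation: [180.0, -0.0, 96.0]
force: [-2.4, 0.2, 4.7]
opening: 0.0101
gripper_force: 30.0
clock: 43.15
tool_pos: [0.4023, 0.2681, 0.1273]
orientation: [179.8, 0.0, 96.0]
force: [12.1, -4.2, -2.5]
opening: 0.0101
gripper_force: 30.0
clock: 44.15
tool_pos: [0.4023, 0.2681, 0.1273]
orientation: [179.8, 0.0, 96.0]
force: [12.5, -6.1, -2.3]
opening: 0.0097
gripper_force: 30.0
```

View pics/c4.png

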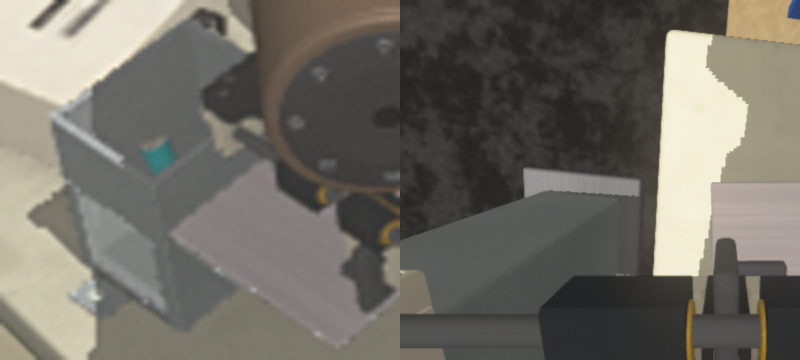

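Trap at its stop: the pink cell has gone down and only the standing teal top shows, at (157,155).

Scaled: 0.081 m is 81, 0.075 m is 75.

```bash
python3 drive.py '[[[0, 20, 0], 0, 0], [[0, 40, 0], 0, 0], [[0, 60, 0], 0, 0], [[0, 75, 0], 0, 0], [[0, 81, 0], 0, 0], [[0, 81, 0], 0, 0]]'; python3 drive.py '[[[0, 0, 0], 0, 0.036], [[0, 0, 0], 0, 0.036], [[0, 0, 0], 0, 0.036], [[0, 0, -40], 0, 0.036], [[0, 0, -90], 0, 0.036], [[0, 0, -100], 0, 0.036]]';python3 -c "
from h import *
s=snap('scene');W=cloud(s);h=cv2.cvtColor(s['frame'],cv2.COLOR_RGB2HSV);z=W[...,2]
m=(z>.12)&(z<.140)&(W[...,0]<.505)&(W[...,1]>.24)&(W[...,0]>.38)&(W[...,1]<.32);print('handle',m.sum(),np.median(W[m],0))"; python3 drive.py '[[[-20, 0, 0], 10, 0.04], [[-50, 0, 10], 20, 0.04], [[-80, 0, 20], 30, 0.04], [[-120, 3, 30], 40, 0.04], [[-150, 7, 30], 50, 0.04], [[-166, 7, 30], 60, 0.04], [[-166, 7, 30], 70, 0.04], [[-166, 7, 30], 80, 0.04]]'; python3 drive.py '[[[0, 0, 0], 10, 0.04], [[0, 0, 0], 20, 0.04], [[0, 0, 0], 30, 0.04], [[0, 0, 0], 40, 0.04], [[0, 0, 0], 50, 0.04], [[0, 0, 0], 54, 0.04], [[0, 0, 0], 54, 0.04]]'; python3 car.py; python3 -c "
from h import *
print(shift([.5073,.1132,.069],-38.4))"
```

```text
clock: 45.0
tool_pos: [0.4819, 0.2769, 0.1273]
orientation: [180.0, -0.0, 96.0]
force: [0.2, -1.0, 7.4]
opening: 0.01
gripper_force: 30.0
clock: 45.75
tool_pos: [0.4822, 0.2776, 0.2302]
orientation: [179.7, -0.2, 96.0]
force: [0.0, 0.0, -1.0]
opening: 0.0363
gripper_force: 0.0
handle 111 [0.477469   0.27998197 0.12965916]
clock: 46.8
tool_pos: [0.5044, 0.1115, 0.1952]
orientation: [180.0, 0.1, 15.6]
force: [-0.1, -0.3, -0.3]
opening: 0.04
gripper_force: 0.0
clock: 47.68
tool_pos: [0.5045, 0.1119, 0.1955]
orientation: [179.9, 0.1, -38.0]
force: [0.1, 0.0, 0.1]
opening: 0.0399
gripper_force: 0.0
pin [502.1 -25.9] rad 6.0 ang 214.0
pin [507.1 112. ] rad 5.9 ang 142.2
pink [590.1 113.4] size [17.8 63.7] axis 100.1 polar 97.7 r 74.1 ztop 0.0485
[0.5046 0.1119 0.1956] [179.9   0.  -38. ] 0.03989283355680338
(array([ 0.0014, -0.0028,  0.1266]), np.float64(0.43828126050871674))
```

```bash
python3 drive.py '[[[1, -3, 50], 0.5, 0.04], [[1, -3, 100], 0.5, 0.04], [[1, -3, 127], 0.5, 0.04], [[1, -3, 127], 0.5, 0.04], [[1, -3, 127], 0.5, 0], [[1, -3, 127], 0.5, 0], [[1, -3, 127], 0.5, 0], [[1, -3, 127], 0.5, 0]]'; python3 drive.py '[[[1.5, 18.5, 0], -9, 0], [[5.8, 36.5, 0], -18, 0], [[12.9, 53.6, 0], -27, 0], [[22.5, 69.4, 0], -36, 0], [[34.6, 83.4, 0], -45, 0], [[48.6, 95.5, 0], -54, 0], [[64.4, 105.1, 0], -63, 0], [[80, 111.5, 0], -71, 0]]'; python3 drive.py '[[[0, 0, 0], 0, 0.04], [[0, 0, 0], 0, 0.04], [[0, 0, -50], 0, 0.04], [[-10, 0, -110], 0, 0.04], [[-20, 0, -130], 0, 0.04], [[-20, 0, -130], 0, 0.04]]'; python3 car.py w15
```

```text
clock: 48.72
tool_pos: [0.5081, 0.1141, 0.0704]
orientation: [-179.9, -0.0, -38.5]
force: [-1.2, 1.3, 4.9]
opening: 0.0108
gripper_force: 30.0
clock: 49.72
tool_pos: [0.5007, -0.024, 0.0704]
orientation: [180.0, 0.0, 32.7]
force: [-1.6, 0.2, 6.2]
opening: 0.0109
gripper_force: 30.0
clock: 50.48
tool_pos: [0.4843, -0.0334, 0.2014]
orientation: [179.9, -0.2, 32.4]
force: [0.4, 0.4, -0.5]
opening: 0.0401
gripper_force: 0.0
pin [506.8 112.3] rad 6.0 ang 142.2
pin [501.2 -25.8] rad 6.0 ang 213.7
pink [581.7 103.4] size [18.9 17.7] axis 55.0 polar 106.1 r 65.9 ztop 0.0485
pink [526.   53.6] size [17.7 63.8] axis 172.0 polar 169.6 r 75.2 ztop 0.0485
[ 0.4839 -0.0334  0.2   ] [ 1.80e+02 -1.00e-01  3.24e+01] 0.040163656399890786
```

```bash
python3 drive.py '[[[20, -10, 0], 10, 0.03], [[50, -30, 0], 20, 0.03], [[73, -57, 20], 30, 0.03], [[73, -57, 70], 40.4, 0.03], [[73, -57, 110], 40.4, 0.03], [[73, -57, 110], 40.4, 0.03], [[73, -57, 110], 40.4, 0.03]]'; python3 -c "
from h import *
print(shift([.515,.0541,.0605],-8))"; python3 car.py
```

```text
clock: 51.4
tool_pos: [0.5154, 0.0536, 0.09]
orientation: [180.0, 0.0, -7.9]
force: [-0.1, 0.5, 0.8]
opening: 0.0302
gripper_force: 0.0
(array([-0.0005, -0.0005,  0.0295]), np.float64(0.07973117147636799))
pink [592.5 118.5] size [55.6 17.8] axis 56.0 polar 95.5 r 78.9 ztop 0.0485
pink [523.6  53.7] size [17.9 68.9] axis 172.0 polar 169.8 r 77.6 ztop 0.0483
[0.5159 0.0538 0.0907] [-1.8e+02 -1.0e-01 -7.9e+00] 0.0303967441227042
```

Scaled: 0.029 m is 29, 0.025 m is 25.

```bash
python3 drive.py '[[[0, 0, 16], 0, 0.03], [[0, 0, 21], 0, 0.022], [[0, 0, 21], 0, 0.021], [[0, 0, 25], 0, 0.021], [[0, 0, 29], 0, 0.021], [[0, 0, 29], 0, 0], [[0, 0, 29], 0, 0], [[0, 0, 29], 0, 0]]'; python3 drive.py '[[[0, 0, 0], 0, 0], [[0, 0, -20], 0, 0], [[0, 0, -60], 0, 0], [[0, 0, -110], 0, 0], [[0, 0, -160], 0, 0], [[0, 0, -160], 0, 0]]'; python3 -c "
from h import *
print(shift([.5757,.287,.22],-84))"
```

```text
clock: 52.45
tool_pos: [0.5149, 0.0534, 0.0606]
orientation: [180.0, -0.0, -8.0]
force: [-0.2, 0.9, -1.1]
opening: 0.0129
gripper_force: 30.0
clock: 53.2
tool_pos: [0.5171, 0.0541, 0.2249]
orientation: [-179.8, -0.4, -7.9]
force: [0.4, 0.5, -0.9]
opening: 0.0126
gripper_force: 30.0
(array([ 0.0259, -0.2388,  0.0061]), np.float64(76.07590303684341))
```

Careful with the scale: shifts go in mm. That gives: -0.2495 m is -249.5, -0.23 m is -230.

```bash
python3 drive.py '[[[0, -30, 0], 10, 0], [[10, -70, 0], 20, 0], [[10, -110, 0], 30, 0], [[20, -150, 0], 40, 0], [[20, -190, 0], 50, 0], [[23.3, -230, 0], 60, 0], [[23.3, -249.5, 0], 70, 0], [[23.3, -249.5, 0], 76, 0]]'; python3 -c "
from h import *
print(shift([.5746,.298,.119],-84),obs()['opening'])"
```

```text
clock: 54.2
tool_pos: [0.5721, 0.2986, 0.2187]
orientation: [179.9, -0.1, -84.1]
force: [0.1, -0.5, -0.6]
opening: 0.0126
gripper_force: 30.0
(array([ 0.0007, -0.0026,  0.0997]), np.float64(-0.1310799328042549)) 0.012616389059644616
```

Scaled: 0.099 m is 99, 0.09 m is 90.

```bash
python3 drive.py '[[[0.6, -2.6, 40], 0, 0], [[0.6, -2.6, 70], 0, 0], [[0.6, -2.6, 90], 0, 0], [[0.6, -2.6, 99], 0, 0], [[0.6, -2.6, 99], 0, 0], [[0.6, -2.6, 99], 0, 0.024], [[0.6, -2.6, 99], 0, 0.024], [[0.6, -2.6, 99], 0, 0.024]]'; python3 drive.py '[[[0, 0, -40], 0, 0.024], [[0, 0, -90], 0, 0.036], [[5, 40, -100], 0, 0.036], [[11.6, 80, -100], 0, 0.036], [[11.6, 94.6, -100], 0, 0.036], [[11.6, 94.6, -100], 0, 0.036]]'; python3 -c "
from h import *
print(shift([.4817,.2766,.127],-84))
s=snap('wrist','w16');W=cloud(s);h=cv2.cvtColor(s['frame'],cv2.COLOR_RGB2HSV)
m=(h[...,0]>140)&(h[...,0]<175)&(h[...,1]>70)&(W[...,1]>.2)&(W[...,2]>.06);print(m.sum(),np.nanmean(W[m],0),cv2.minAreaRect((W[m][:,:2]*1000).astype(np.float32)))"
```

```text
clock: 55.2
tool_pos: [0.5754, 0.2971, 0.1223]
orientation: [-179.9, 0.0, -84.0]
force: [-0.1, 0.1, -0.7]
opening: 0.024
gripper_force: 0.0
clock: 55.95
tool_pos: [0.4819, 0.2756, 0.2224]
orientation: [-179.9, 0.1, -83.9]
force: [1.7, 0.0, 0.4]
opening: 0.0361
gripper_force: 0.0
(array([-0.0009,  0.0003,  0.0954]), np.float64(0.10372239856292254))
2160 [0.57297341 0.28153498 0.10399188] ((563.7072143554688, 266.3643798828125), (98.84539031982422, 51.0074577331543), 56.55950164794922)
```

Pull, hold, look, then close.

Scaled: 0.095 m is 95, 0.085 m is 85.

```bash
python3 drive.py '[[[-1, 0, 50], 0, 0.036], [[-1, 0, 85], 0, 0.036], [[-1, 0, 95], 0, 0.036], [[-1, 0, 95], 0, 0.036], [[-1, 0, 95], 0, 0], [[-1, 0, 95], 0, 0], [[-1, 0, 95], 0, 0], [[-1, 0, 95], 0, 0]]'; python3 drive.py '[[[0, 20, 0], 0, 0], [[0, 40, 0], 0, 0], [[0, 60, 0], 0, 0], [[0, 75, 0], 0, 0], [[0, 80, 0], 0, 0], [[0, 81, 0], 0, 0], [[0, 82, 0], 0, 0], [[0, 82, 0], 0, 0]]'; python3 drive.py '[[[0, 0, 0], 0, 0], [[0, 0, 0], 0, 0], [[0, 0, 0], 0, 0], [[0, 0, 0], 0, 0], [[0, 0, 0], 0, 0], [[0, 0, 0], 0, 0], [[0, 0, 0], 0, 0], [[0, 0, 0], 0, 0]]';  python3 - <<'E'
from h import *
sc=snap('scene','s5');h=cv2.cvtColor(sc['frame'],cv2.COLOR_RGB2HSV)[265:355,145:245];W=cloud(sc)[265:355,145:245]
for lo,hi in((140,175),(80,100)):
    m=(h[...,0]>lo)&(h[...,0]<hi)&(h[...,1]>90)&(W[...,1]>.2); print(m.sum(), W[m].mean(0) if m.any() else '', W[m][:,2].max() if m.any() else '')
E
python3 drive.py '[[[0, -20, 0], 0, 0], [[0, -40, 0], 0, 0], [[0, -60, 0], 0, 0], [[0, -75, 0], 0, 0], [[0, -81, 0], 0, 0], [[0, -81, 0], 0, 0]]'
```

```text
clock: 57.0
tool_pos: [0.482, 0.2766, 0.1273]
orientation: [-180.0, 0.0, -83.9]
force: [-4.3, 1.4, 6.9]
opening: 0.0096
gripper_force: 30.0
clock: 58.0
tool_pos: [0.4023, 0.2678, 0.1273]
orientation: [-179.8, 0.0, -83.9]
force: [10.8, -4.0, -1.3]
opening: 0.0101
gripper_force: 30.0
clock: 59.0
tool_pos: [0.4023, 0.2678, 0.1273]
orientation: [-179.8, 0.0, -83.9]
force: [9.8, -3.4, -1.2]
opening: 0.0097
gripper_force: 30.0
0  
22 [0.59958836 0.29299548 0.06398542] 0.07160124376484384
clock: 59.8
tool_pos: [0.482, 0.2766, 0.1273]
orientation: [-180.0, 0.0, -84.0]
force: [-3.4, 0.0, 7.8]
opening: 0.0099
gripper_force: 30.0
```

```bash
python3 drive.py '[[[0, 0, 0], 0, 0.036], [[0, 0, 0], 0, 0.036], [[0, 0, 0], 0, 0.036], [[0, 0, -40], 0, 0.036], [[0, 0, -90], 0, 0.036], [[0, 0, -100], 0, 0.036]]'; python3 drive.py '[[[40, 0, 10], -10, 0.04], [[80, 0, 20], -20, 0.04], [[120, 0, 30], -30, 0.04], [[150, -4, 30], -40, 0.04], [[166, -8, 30], -46, 0.04], [[166, -8, 30], -46, 0.04]]'; python3 car.py; python3 -c "
from h import *
print(shift([.5073,.1132,.069],-38.4))"
```

```text
clock: 60.55
tool_pos: [0.4825, 0.2774, 0.2302]
orientation: [-179.7, 0.2, -83.9]
force: [-0.1, -0.2, -0.1]
opening: 0.0361
gripper_force: 0.0
clock: 61.3
tool_pos: [0.5066, 0.1111, 0.196]
orientation: [180.0, 0.0, -38.1]
force: [1.0, 0.0, -0.4]
opening: 0.0406
gripper_force: 0.0
pin [501.7 -25.6] rad 6.0 ang 213.7
pin [507.3 112.3] rad 5.9 ang 142.0
pink [594.7 121.9] size [63.1 18. ] axis 55.5 polar 93.7 r 82.1 ztop 0.0485
[0.5065 0.1117 0.1961] [180.    0.  -38.1] 0.03995245642438699
(array([-0.0003, -0.0017,  0.1271]), np.float64(0.2734420239694657))
```

Scaled: 0.127 m is 127, 0.1 m is 100.

```bash
python3 drive.py '[[[0, -1.5, 50], 0.5, 0.04], [[0, -1.5, 100], 0.5, 0.04], [[0, -1.5, 127], 0.5, 0.04], [[0, -1.5, 127], 0.5, 0.04], [[0, -1.5, 127], 0.5, 0], [[0, -1.5, 127], 0.5, 0], [[0, -1.5, 127], 0.5, 0], [[0, -1.5, 127], 0.5, 0]]'; python3 drive.py '[[[1.5, 18.5, 0], -9, 0], [[5.8, 36.5, 0], -18, 0], [[12.9, 53.6, 0], -27, 0], [[22.5, 69.4, 0], -36, 0], [[34.6, 83.4, 0], -45, 0], [[48.6, 95.5, 0], -54, 0], [[64.4, 105.1, 0], -63, 0], [[80, 111.5, 0], -71, 0]]'; python3 drive.py '[[[0, 0, 0], 0, 0.04], [[0, 0, 0], 0, 0.04], [[0, 0, -50], 0, 0.04], [[-10, 0, -110], 0, 0.04], [[-20, 0, -130], 0, 0.04], [[-20, 0, -130], 0, 0.04]]'; python3 car.py w17
```

```text
clock: 62.35
tool_pos: [0.508, 0.1135, 0.0704]
orientation: [-179.9, -0.0, -38.5]
force: [-2.5, 1.3, 4.9]
opening: 0.011
gripper_force: 30.0
clock: 63.35
tool_pos: [0.5013, -0.0245, 0.0704]
orientation: [180.0, -0.1, 32.8]
force: [-0.1, 2.2, 4.7]
opening: 0.0111
gripper_force: 30.0
clock: 64.1
tool_pos: [0.4843, -0.0341, 0.2014]
orientation: [179.9, -0.2, 32.5]
force: [-0.6, -0.5, -0.7]
opening: 0.0399
gripper_force: 0.0
pin [506.4 111.8] rad 6.0 ang 142.5
pin [501.6 -26.5] rad 6.0 ang 214.0
pink [518.8  60.1] size [18. 64.] axis 128.2 polar 166.1 r 83.7 ztop 0.0484
[ 0.4839 -0.0341  0.1999] [ 1.80e+02 -1.00e-01  3.25e+01] 0.03981300225790368
```

View pics/w17.png

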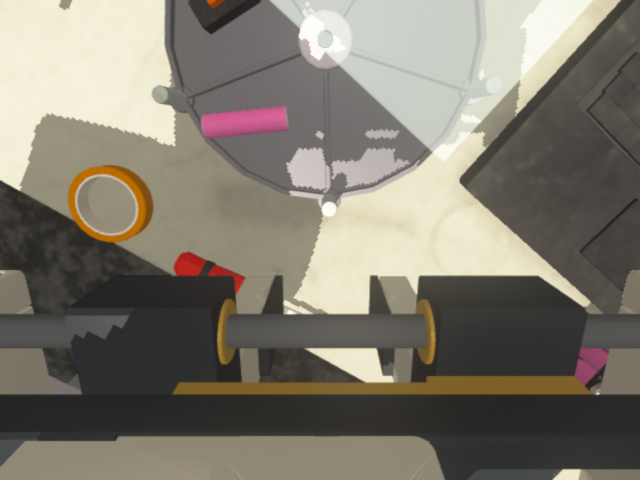

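Cell B is at (245,121) in the front pocket, close to the left divider. The fuse holder is still in its pocket at (228,8). I'll grip the cell off-centre, away from the divider.

Scaled: 0.0806 m is 80.6, -0.0457 m is -45.7.

```bash
python3 drive.py '[[[20, -10, 0], 10.5, 0.03], [[40, -20, 0], 21, 0.03], [[60, -30, 0], 31.5, 0.03], [[80.6, -45.7, 0], 42, 0.03], [[80.6, -45.7, 30], 52.5, 0.03], [[80.6, -45.7, 60], 63, 0.03], [[80.6, -45.7, 90], 73.5, 0.03], [[80.6, -45.7, 110], 84, 0.03]]'; python3 drive.py '[[[0, 0, 0], 0.3, 0.03], [[0, 0, 0], 0.3, 0.03]]'; python3 -c "
from h import *
print(shift([.5273,.0477,.0605],-51.8))"; python3 car.py
```

```text
clock: 65.15
tool_pos: [0.5259, 0.0471, 0.0863]
orientation: [179.8, 0.1, -51.8]
force: [0.1, -0.3, 0.0]
opening: 0.03
gripper_force: 0.0
clock: 65.4
tool_pos: [0.5275, 0.0475, 0.0894]
orientation: [180.0, -0.0, -51.5]
force: [0.4, -0.2, 0.6]
opening: 0.03
gripper_force: 0.0
(array([-0.0003, -0.    ,  0.0289]), np.float64(0.2800468573483954))
pin [501.9 -26.8] rad 6.2 ang 214.2
pink [526.8  49.2] size [17.5 37.9] axis 128.0 polar 172.8 r 73.7 ztop 0.0484
pink [499.8  84. ] size [17.5 15. ] axis 39.3 polar 156.3 r 109.4 ztop 0.0485
[0.5278 0.0475 0.0899] [-180.    -0.   -51.6] 0.02991694552444926
```

```bash
python3 drive.py '[[[0, 0, 16], 0, 0.03], [[0, 0, 21], 0, 0.022], [[0, 0, 21], 0, 0.021], [[0, 0, 25], 0, 0.021], [[0, 0, 29], 0, 0.021], [[0, 0, 29], 0, 0], [[0, 0, 29], 0, 0], [[0, 0, 29], 0, 0]]'; python3 drive.py '[[[0, 0, 0], 0, 0], [[0, 0, -20], 0, 0], [[0, 0, -60], 0, 0], [[0, 0, -110], 0, 0], [[0, 0, -160], 0, 0], [[0, 0, -160], 0, 0]]'; python3 -c "
from h import *
print(shift([.5743,.272,.22],-84))"
```

```text
clock: 66.45
tool_pos: [0.5276, 0.0473, 0.0607]
orientation: [-180.0, -0.0, -51.7]
force: [1.8, -0.4, -0.1]
opening: 0.0125
gripper_force: 29.8
clock: 67.2
tool_pos: [0.5293, 0.0479, 0.2249]
orientation: [-179.6, -0.1, -51.7]
force: [0.5, -0.0, -1.4]
opening: 0.0129
gripper_force: 29.9
(array([-0.148 , -0.1741,  0.0058]), np.float64(32.27603377932172))
```

Scaled: -0.174 m is -174, -0.15 m is -150.

```bash
python3 drive.py '[[[-30, -30, 0], 8, 0], [[-60, -70, 0], 16, 0], [[-100, -110, 0], 24, 0], [[-130, -150, 0], 32, 0], [[-148, -174, 0], 32.3, 0], [[-148, -174, 0], 32.3, 0]]'; python3 -c "
from h import *
print(shift([.5773,.2721,.119],-84),obs()['opening'])
s=snap('wrist','w18');W=cloud(s);h=cv2.cvtColor(s['frame'],cv2.COLOR_RGB2HSV)
m=(h[...,0]>140)&(h[...,0]<175)&(h[...,1]>70)&(W[...,1]>.2)&(W[...,2]>.15);print(m.sum(),np.nanmin(W[m],0),np.nanmax(W[m],0))"
```

```text
clock: 67.95
tool_pos: [0.572, 0.2729, 0.2185]
orientation: [179.9, -0.1, -83.9]
force: [-1.3, -1.0, -1.3]
opening: 0.0125
gripper_force: 29.9
(array([ 0.0013, -0.0054,  0.0995]), np.float64(0.05582865828955619)) 0.012472378419498206
2734 [0.55887439 0.23963702 0.193077  ] [0.58187503 0.31635656 0.27333673]
```

```bash
python3 drive.py '[[[1, -4.5, 40], 0, 0], [[1, -4.5, 70], 0, 0], [[1, -4.5, 90], 0, 0], [[1, -4.5, 99], 0, 0], [[1, -4.5, 99], 0, 0], [[1, -4.5, 99], 0, 0.024], [[1, -4.5, 99], 0, 0.024], [[1, -4.5, 99], 0, 0.024]]'; python3 drive.py '[[[0, 0, -40], 0, 0.024], [[0, 0, -90], 0, 0.036], [[-5, 40, -100], 0, 0.036], [[-14.5, 80, -100], 0, 0.036], [[-14.5, 94.6, -100], 0, 0.036], [[-14.5, 94.6, -100], 0, 0.036]]'; python3 -c "
from h import *
print(shift([.4817,.2766,.127],-84))
s=snap('wrist','w19');W=cloud(s);h=cv2.cvtColor(s['frame'],cv2.COLOR_RGB2HSV)
m=(h[...,0]>140)&(h[...,0]<175)&(h[...,1]>70)&(W[...,1]>.2)&(W[...,2]>.06);print(m.sum(),np.nanmean(W[m],0),np.percentile(W[m],[5,95],0))"
```

```text
clock: 69.0
tool_pos: [0.5772, 0.2709, 0.1223]
orientation: [-179.9, 0.0, -84.0]
force: [-0.9, 0.6, -0.3]
opening: 0.0241
gripper_force: 0.0
clock: 69.75
tool_pos: [0.481, 0.2755, 0.2223]
orientation: [-179.9, 0.0, -84.0]
force: [0.9, 0.4, 0.5]
opening: 0.036
gripper_force: 0.0
(array([-0.0009, -0.0007,  0.0953]), np.float64(0.023132700095629843))
2127 [0.57175202 0.28181536 0.10446772] [[0.56402831 0.25535392 0.09499265]
 [0.58216701 0.31022033 0.10397761]]
```

Scaled: 0.095 m is 95, 0.085 m is 85.

```bash
python3 drive.py '[[[-1, 0, 50], 0, 0.036], [[-1, 0, 85], 0, 0.036], [[-1, 0, 95], 0, 0.036], [[-1, 0, 95], 0, 0.036], [[-1, 0, 95], 0, 0], [[-1, 0, 95], 0, 0], [[-1, 0, 95], 0, 0], [[-1, 0, 95], 0, 0]]'; python3 drive.py '[[[0, 20, 0], 0, 0], [[0, 40, 0], 0, 0], [[0, 60, 0], 0, 0], [[0, 75, 0], 0, 0], [[0, 80, 0], 0, 0], [[0, 81, 0], 0, 0], [[0, 82, 0], 0, 0], [[0, 82, 0], 0, 0]]'; python3 drive.py '[[[0, 0, 0], 0, 0], [[0, 0, 0], 0, 0], [[0, 0, 0], 0, 0], [[0, 0, 0], 0, 0], [[0, 0, 0], 0, 0], [[0, 0, 0], 0, 0], [[0, 0, 0], 0, 0], [[0, 0, 0], 0, 0]]';  python3 - <<'E'
from h import *
sc=snap('scene','s6');h=cv2.cvtColor(sc['frame'],cv2.COLOR_RGB2HSV)[265:355,145:245];W=cloud(sc)[265:355,145:245]
for lo,hi in((140,175),(80,100)):
    m=(h[...,0]>lo)&(h[...,0]<hi)&(h[...,1]>90)&(W[...,1]>.2); print(m.sum(), W[m].mean(0) if m.any() else '', W[m][:,2].max() if m.any() else '')
E
python3 drive.py '[[[0, -20, 0], 0, 0], [[0, -40, 0], 0, 0], [[0, -60, 0], 0, 0], [[0, -75, 0], 0, 0], [[0, -81, 0], 0, 0], [[0, -81, 0], 0, 0]]'
```

```text
clock: 70.8
tool_pos: [0.4819, 0.2767, 0.1273]
orientation: [-179.9, 0.0, -84.0]
force: [1.0, -0.6, 3.4]
opening: 0.0098
gripper_force: 30.0
clock: 71.8
tool_pos: [0.4022, 0.2679, 0.1273]
orientation: [-179.8, -0.0, -84.0]
force: [18.2, -5.3, -5.0]
opening: 0.0097
gripper_force: 30.0
clock: 72.8
tool_pos: [0.4022, 0.2679, 0.1273]
orientation: [-179.8, -0.0, -84.0]
force: [18.3, -5.0, -5.9]
opening: 0.0098
gripper_force: 30.0
0  
21 [0.59936887 0.2935915  0.06478427] 0.07253231332991267
clock: 73.6
tool_pos: [0.4816, 0.2767, 0.1274]
orientation: [-179.9, 0.0, -84.0]
force: [4.4, -1.2, 4.0]
opening: 0.0098
gripper_force: 30.0
```

```bash
python3 drive.py '[[[0, 0, 0], 0, 0.036], [[0, 0, 0], 0, 0.036], [[0, 0, 0], 0, 0.036], [[0, 0, -40], 0, 0.036], [[0, 0, -90], 0, 0.036], [[0, 0, -100], 0, 0.036], [[0, 60, -150], 0, 0.036], [[0, 60, -150], 0, 0.036]]'
python3 - <<'E'
from h import *
w=snap('wrist','w20');s=snap('scene','s7');print(obs()['force'])
for n,q in(('scene',s),('scene0',load('scene0')),('wrist',w)):
    W=cloud(q);z=W[...,2]
    m=(z>.12)&(z<.140)&(W[...,0]<.505)&(W[...,1]>.24)&(W[...,0]>.38)&(W[...,1]<.32);print('handle',n,m.sum(),np.median(W[m],0))
    h=cv2.cvtColor(q['frame'],cv2.COLOR_RGB2HSV)
    m=(h[...,0]>140)&(h[...,0]<175)&(h[...,1]>70)&(W[...,1]>-.1)&(W[...,0]<.75)&(W[...,1]<.4)&(W[...,0]>.3);print('pink',m.sum())
a=cv2.resize(s['frame'][210:360,130:400,::-1],(720,400),interpolation=cv2.INTER_CUBIC)
cv2.imwrite('pics/c5.png',np.vstack([a,cv2.resize(w['frame'][0:160,:,::-1],(720,180))]))
E
```

```text
clock: 74.6
tool_pos: [0.4194, 0.27, 0.2784]
orientation: [-179.9, 0.1, -84.0]
force: [0.8, -0.0, 0.4]
opening: 0.0359
gripper_force: 0.0
[0.44855694 0.30971221 0.27676415]
handle scene 114 [0.47746168 0.28026236 0.12947693]
pink 0
handle scene0 109 [0.4774359  0.27967907 0.129506  ]
pink 309
handle wrist 816 [0.48060664 0.27505332 0.13252817]
pink 0
```

View pics/c5.png

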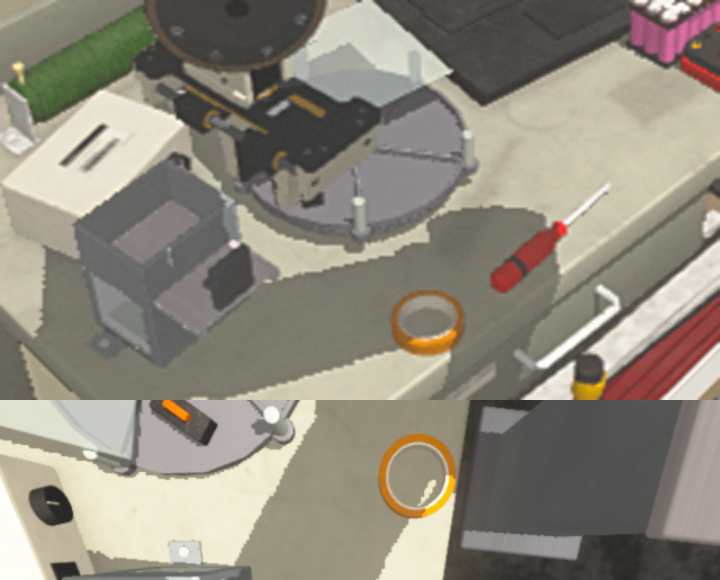

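The trap is shut (handle within 1 mm of its starting place), the well is empty, no pink cells are left outside, the fuse holder is in the carousel and the bystanders are in place.

```bash
python3 -c "
from plant import ctrl
print(ctrl.close_job())"
```

```text
the job is handed in; nothing more can be done
None
```

I put all five cells in the quarantine bin one at a time and handed the job in, but it returned no verdict: the trap reads shut, the fuse holder is still in the carousel and the bystanders look unmoved, though one cell jammed the trap and needed a second pull, and I confirmed the drops from an empty well and by following each cell, not by seeing all five in the bin.

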